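Stand the baking tools in their colour-matched pots

TASK

Tidy up after baking: stand the two rose-copper tools in the pot with the rose-copper glaze and the blue tool in the blue-glazed pot, each with its handle end down on the pot's cork floor and its head up, leaning on the rim. Lower them in gently, never dropped or knocked hard, since stoneware chips, do not push the pots about or tip them, and leave the wooden spoon and everything else alone.

Things in the scene. Friction and masses are not known exactly. Their poses are not given: they have to be found in the camera images.
- rose_spatula: rose-copper (reddish) kitchen tool, 200 mm long along its own x, straight handle 18 mm wide, 20 mm thick, 146 mm from its foot, then a flat blade 60 x 46 x 12 mm. About 0.11 kg (+-25 %), balances 10 mm from the origin towards the foot. Origin: mid-length, on the underside. x points foot to head, z up. Good grip: on the handle 20 to 30 mm from the origin towards the head
- rose_spoon: rose-copper (reddish) kitchen tool, 200 mm long along its own x, straight handle 18 mm wide, 20 mm thick, 146 mm from its foot, then a flat round head 54 mm across, 12 mm thick. About 0.11 kg (+-25 %), balances 10 mm from the origin towards the foot. Origin: mid-length, on the underside. x points foot to head, z up. Good grip: on the handle 20 to 30 mm from the origin towards the head
- blue_spatula: blue kitchen tool, 200 mm long along its own x, straight handle 18 mm wide, 20 mm thick, 146 mm from its foot, then a flat blade 60 x 46 x 12 mm. About 0.11 kg (+-25 %), balances 10 mm from the origin towards the foot. Origin: mid-length, on the underside. x points foot to head, z up. Good grip: on the handle 20 to 30 mm from the origin towards the head
- wood_spoon: plain brown wooden spoon, bystander lying among the tools, same shape as the rose spoon: 200 mm long along x, handle 18 mm wide, 20 mm thick, flat round head 54 mm across; origin: mid-length, on the underside, x points foot to head
- rose_pot: round stoneware pot, upper half glazed rose-copper, open top, 118 mm across, inside 104 mm, 105 mm high, 0.95 kg, loose. Origin: centre of the underside, z up. Inside, a firm cork floor is set anywhere from 12 to 32 mm above the table: its height is not told, feel for it. A tool stood in it leans on the rim
- blue_pot: round stoneware pot, upper half glazed blue, open top, 118 mm across, inside 104 mm, 105 mm high, 0.95 kg, loose. Origin: centre of the underside, z up. Inside, a firm cork floor is set anywhere from 12 to 32 mm above the table: its height is not told, feel for it. A tool stood in it leans on the rim
- rose_spatula_foot (a point): middle of the handle's end face (foot) of the rose spatula, 100 mm from its origin along -x, 10 mm above the underside
- rose_spatula_head (a point): far end of the head of the rose spatula, 100 mm from its origin along +x, 6 mm above the underside
- rose_spoon_foot (a point): middle of the handle's end face (foot) of the rose spoon, 100 mm from its origin along -x, 10 mm above the underside
- rose_spoon_head (a point): far end of the head of the rose spoon, 100 mm from its origin along +x, 6 mm above the underside
- blue_spatula_foot (a point): middle of the handle's end face (foot) of the blue spatula, 100 mm from its origin along -x, 10 mm above the underside
- blue_spatula_head (a point): far end of the head of the blue spatula, 100 mm from its origin along +x, 6 mm above the underside
- bowl: large grey-brown stoneware bowl, 200 mm across, 80 mm high, loose bystander beyond the tools; origin at the centre of its underside
- sieve: small copper sieve, cup 90 mm across and 60 mm high with a wire handle 105 mm long to its -y, loose bystander; origin at the centre of the cup's underside
- mug: white mug 80 mm across, 90 mm high, loose bystander; origin at the centre of its underside
- jar: glass jar 84 mm across, 130 mm high, loose bystander; origin at the centre of its underside
- dish: white dish 110 mm across, 35 mm high, loose bystander; origin at the centre of its underside
Not all that is in view belongs to the job. Several things look just like the blue_spatula: the one meant starts farthest to the robot's left.

How it is judged:
By the outcome, as a careful person would: the job done as asked, in the order asked, and still so for the second after the job is handed in, with the robot touching nothing.
It also fails if it takes over 72 s, if anything falls off the work surface, if the arm or the gripper's body presses on something with over 40 N, if the wrist force passes 120 N, or if a joint passes its speed limit or range.

ROBOT

A 7-joint arm with a two-finger parallel gripper is mounted at the origin on the work surface. World frame = base frame: x ahead of the robot, y to its left, z up, the work surface at z = 0. Lengths are in m, angles in rad, forces in N, time in s.
With the tool pointing down it reaches from about 0.425 to 0.975 m from the base axis. Payload 16.7 kg.
Tool frame: the origin (TCP) lies between the finger pads; the fingertips stand 11 mm ahead of it and the grasp point (between the pads) lies 8 mm behind it; z points along the fingers, y is the line along which they close (so a half turn about z gives the same grasp; the last joint's range is limited). The gripper opens to 85 mm and grips with 20 to 120 N. Pads are 22 mm wide; open, the fingers measure 114 mm over their backs; the gripper's body (76 mm by 85 mm) begins 54 mm behind the grasp point. The pads swing forward as they close: fully open they stand 13 mm farther back than shut.
Start: joints at [-1.492, 0.426, 0.074, 1.606, -0.034, 1.111, -0.067], TCP at [0.153, 0.657, 0.242] pointing down, gripper open.
Joint ranges: [-2.85, 2.85], [-0.5, 2.14], [-1.23, 1.37], [0.21, 2.46], [-1.02, 4.16], [0.16, 2.05], [-2.73, 2.73]. Speed limits (rad/s): [1.89, 1.89, 2.39, 2.39, 3.01, 3.01, 3.01].

INTERFACE

Orientations are given as a unit quaternion [x, y, z, w].
In Python, from bench import env gives the robot as it stands.
- The arm moves only by the tool jog_arm, never from a script. Its argument "rows" is a list of rows, each a list of 3 entries, a list of its own where there are three numbers: the shift along the tool's x, y, z in m, then the turn, a rotation vector about the tool's x, y, z in rad, then the opening, from 0 (shut) to 1 (fully open). In form: [[[x, y, z], [rx, ry, rz], gripper], ...]. A call has 1 to 20 rows; each row shifts and turns the commanded pose from where the row before left it, along the tool's axes as they then stand; what a row does not reach is not made up. A row lasts 1/12 s, in which the tool goes at most 41.7 mm and 7.16 degrees, less where a joint would pass 70% of its speed; a pose out of reach is approached as far as the arm can. A call with a gripper value outside its range is refused whole. The fingers move at their own pace and stop on an object; the grip force is fixed at half the most. Time passes only in rows, so rows that do not move let the fingers close. It gives the time, the measured TCP pose, the force, the opening and the grip force at its end, in the units of the state.
- env.read_state(): the state, without advancing time (a new reading comes with each control period).
- env.snapshot(name): name is "scene" or "top" or "wrist"; returns a dict with "color" (384x512x3 uint8, blue, green, red), "range_z" (384x512 float32, m along the optical axis (not along the pixel's ray), 0 where there is no reading), "fx", "fy", "cx", "cy" (pixels), "distortion" ([k1, k2, p1, p2, k3] as OpenCV has them; the pictures are not rectified), "rvec" (rotation vector, rad) and "tvec" (3), from world to camera coordinates, as OpenCV has them; the wrist camera has in their place "T_tool_cam" (4x4, takes a point from camera to tool coordinates, whose origin is the TCP and whose axes are the flange's). Camera axes: x right, y down, z forward; pixel columns grow to the right and rows downward; lengths in m; the calibration is good to about 2 mm. A picture is of the moment at which its call begins: read the wrist's pose just before it.
- env.job_done(): hands the job in; it is judged then, once.
The state is a dict: "clock": time; "qpos": joint angles; "joint_vel": joint speeds; "joint_torque": joint torques, N m; "position": TCP position; "eef_rot": TCP orientation; "ft_force": force on the tool from outside, world axes, zero at the start; "torque": the same for the moment, N m; "finger_gap": finger opening in m; "grasp_force": force on a finger pad.
Only numpy, scipy, OpenCV 4.12 (cv2) and the standard library are available. Lean on these libraries where they do the work, as an engineer would, in place of code of your own. Each camera call takes 0.05 s, during which the arm holds its last target. There are 200 camera calls.

## Working session

There is one attempt and no reset: what is moved stays moved. The work goes in short steps, Python scripts to look and compute and a tool call to move; the robot and the scene stay as the last step left them, time stands still between calls to the robot, and variables do not carry over. Pictures are saved under pics/ and viewed, at most 10 in all, crops included, and the job is handed in when it is done.

Besides the shell and the picture viewer there is one more tool, called after "Request:" as name(argument=value, ...), one argument or row to a line, values as JSON. jog_arm: Moves the arm, as the interface text tells. Its arguments: {"type":"object","properties":{"rows":{"type":"array","items":{"type":"array"}}},"required":["rows"]}

```bash
mkdir -p pics
cat > h.py <<'E'
import numpy as np, cv2
from scipy.spatial.transform import Rotation as R
from bench import env
def snap(n):
    st=env.read_state(); s=env.snapshot(n); s['st']=st
    if 'rvec' in s:
        s['R']=cv2.Rodrigues(np.array(s['rvec'],float))[0]; s['t']=np.array(s['tvec'],float).ravel()
        s['Rcw']=s['R'].T; s['o']=-s['R'].T@s['t']
    else:
        T=np.array(s['T_tool_cam']); Rt=R.from_quat(st['eef_rot']).as_matrix()
        s['Rcw']=Rt@T[:3,:3]; s['o']=Rt@T[:3,3]+np.array(st['position'])
    s['K']=np.array([[s['fx'],0,s['cx']],[0,s['fy'],s['cy']],[0,0,1]],float); s['D']=np.array(s['distortion'],float)
    return s
def rays(s,px):
    u=cv2.undistortPoints(np.array(px,float).reshape(-1,1,2),s['K'],s['D']).reshape(-1,2)
    return np.c_[u,np.ones(len(u))]@s['Rcw'].T
def onz(s,px,z):
    d=rays(s,px); return s['o']+d*((z-s['o'][2])/d[:,2])[:,None]
def depthpts(s,px):
    px=np.array(px).reshape(-1,2).astype(int); d=rays(s,px); return s['o']+d*s['range_z'][px[:,1],px[:,0]][:,None]
E
python3 - <<'E'
from h import *
a=snap('scene');b=snap('top')
import pickle;pickle.dump((a,b),open('s.pkl','wb'))
cv2.imwrite('pics/a.png',a['color']);cv2.imwrite('pics/b.png',b['color'])
print(b['o'],a['o'],b['Rcw']); st=a['st'];print(st)
w=snap('wrist');print(w['T_tool_cam'],w['fx'])
E
```

```text
[0.41504158 0.03279272 1.41971487] [1.52167761 0.67095875 1.06965503] [[-0.01313203 -0.99775075  0.06573427]
 [-0.99985452  0.01381848  0.00999894]
 [-0.0108848  -0.0655934  -0.99778706]]
{'clock': 0.0, 'qpos': array([-1.49151155,  0.42675087,  0.07384323,  1.60663145, -0.03413455,
        1.11078792, -0.06709763]), 'joint_vel': array([-3.90417203e-04,  2.50071274e-04,  8.91057361e-06, -4.03376911e-04,
        1.47755907e-04, -1.41972388e-03,  2.06555730e-04]), 'joint_torque': array([-6.68247285e-04, -9.49812984e+01,  3.76019552e+00, -4.63511002e+01,
        1.92299316e-02,  9.91560461e-03,  2.37512205e-05]), 'position': array([0.15300822, 0.6570138 , 0.24158697]), 'eef_rot': array([ 1.14162130e-01,  9.93461913e-01, -6.57873106e-04, -4.27740392e-05]), 'ft_force': array([-0.47640291, -0.18618259, -0.13389066]), 'torque': array([-0.00015331,  0.01346806, -0.01609674]), 'grasp_force': 0.0, 'finger_gap': 0.08590990389526895}
[[-4.13749210e-04 -9.51804888e-01 -3.06703901e-01  7.88316929e-02]
 [ 9.99999816e-01 -2.58068333e-04 -5.48145730e-04  6.64596967e-04]
 [ 4.42577221e-04 -3.06704072e-01  9.51804821e-01 -1.31897099e-01]
 [ 0.00000000e+00  0.00000000e+00  0.00000000e+00  1.00000000e+00]] 330.9764737542381
```

View pics/a.png

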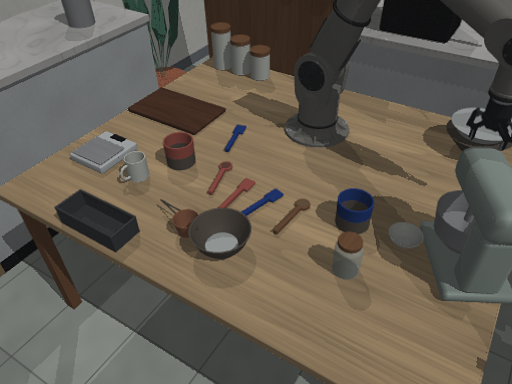

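View pics/b.png

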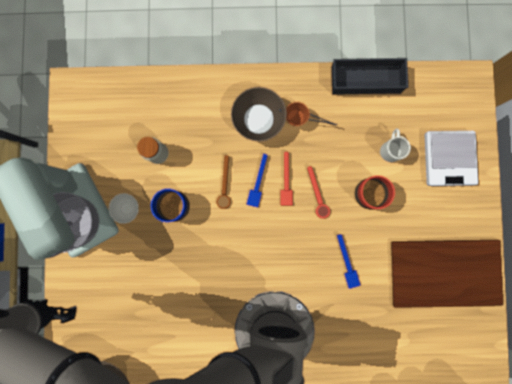

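The top view shows these candidates:
- **Blue spatula:** (258,180) is farther to the robot's left, which is image left, so it is the one meant. (347,262) is the decoy.
- **Rose spatula and rose spoon:** (287,180) and (318,192). The wooden spoon at (224,182) and the sieve at (297,115) must not be mistaken for them.
- **Pots:** rose at (375,193), blue at (169,205).

All the heads point toward the robot.

Run:
```python
from h import *
import pickle
a,b=pickle.load(open('s.pkl','rb'))
c=b['color'].astype(int); B,G,Rr=c[...,0],c[...,1],c[...,2]
hsv=cv2.cvtColor(b['color'],cv2.COLOR_BGR2HSV)
red=((hsv[...,0]<8)|(hsv[...,0]>172))&(hsv[...,1]>130)&(hsv[...,2]>70)
blue=(abs(hsv[...,0].astype(int)-117)<14)&(hsv[...,1]>130)&(hsv[...,2]>50)
def comp(m,name):
    n,l,s,ce=cv2.connectedComponentsWithStats(m.astype(np.uint8))
    for i in range(1,n):
        if s[i,4]<60 or s[i,4]>5000: continue
        ys,xs=np.where(l==i); px=np.c_[xs,ys]
        P=onz(b,px,0.016)
        m0=P[:,:2].mean(0); u,sv,vt=np.linalg.svd(P[:,:2]-m0,full_matrices=False); d=vt[0]; d=d if d[0]<0 else -d
        pr=(P[:,:2]-m0)@d; e=[pr.min(),pr.max()]
        # handle-only axis fit: narrow part
        dep=depthpts(b,px)[:,2]
        print(name,ce[i].round(0),s[i,4],'mid',(m0+d*sum(e)/2).round(3),'len',round(e[1]-e[0],3),'dir',np.degrees(np.arctan2(d[1],d[0])).round(1),'w1/w2',np.ptp(((P[:,:2]-m0)@[-d[1],d[0]])[pr>e[1]-.04]).round(3),np.ptp(((P[:,:2]-m0)@[-d[1],d[0]])[pr<e[0]+.04]).round(3),'z',np.percentile(dep,[5,50,95]).round(3))
comp(red,'red');comp(blue,'blue')
# pots: ring via depth z ~0.105
H,W=384,512
yy,xx=np.mgrid[:H,:W]; D=depthpts(b,np.c_[xx.ravel(),yy.ravel()]).reshape(H,W,3)
for n,(u,v) in dict(rose=(375,193),blue=(169,205)).items():
    m=(np.hypot(xx-u,yy-v)<28)&(D[...,2]>.085)&(D[...,2]<.125)
    P=D[m]; (cx,cy),r=cv2.minEnclosingCircle(P[:,:2].astype(np.float32)); print(n,'pot',P[:,:2].mean(0).round(3),(round(cx,3),round(cy,3)),round(r,3),P[:,2].mean().round(3),len(P), 'floor', np.percentile(D[np.hypot(xx-u,yy-v)<5][:,2],[10,50,90]).round(3))
for n,(u,v) in dict(jar=(149,147),mug=(395,150),bowl=(258,113),decoy=(347,262),wood=(224,200),scale=(452,158),dish=(124,208)).items(): print(n,D[v,u].round(3))
z=b['color'][140:225,140:400]; cv2.imwrite('pics/c.png',cv2.resize(z,None,fx=3,fy=3,interpolation=cv2.INTER_CUBIC))
```

```text
red [286. 183.] 352 mid [ 0.557 -0.052] len 0.192 dir 179.5 w1/w2 0.041 0.015 z [0.008 0.016 0.024]
red [318. 197.] 333 mid [ 0.504 -0.163] len 0.193 dir -164.4 w1/w2 0.05 0.017 z [0.009 0.016 0.024]
red [377. 192.] 439 mid [ 0.499 -0.38 ] len 0.137 dir 98.5 w1/w2 0.105 0.109 z [0.046 0.089 0.108]
blue [257. 186.] 300 mid [0.552 0.049] len 0.193 dir 164.9 w1/w2 0.04 0.013 z [0.008 0.016 0.024]
blue [167. 205.] 316 mid [0.462 0.381] len 0.132 dir -96.7 w1/w2 0.104 0.108 z [0.059 0.094 0.108]
blue [  1. 241.] 122 mid [0.334 1.006] len 0.133 dir -179.6 w1/w2 0.008 0.012 z [-0.58  -0.567 -0.554]
blue [348. 267.] 330 mid [ 0.254 -0.266] len 0.192 dir -164.9 w1/w2 0.04 0.014 z [0.008 0.016 0.024]
rose pot [ 0.498 -0.362] (0.497, -0.36) 0.059 0.101 268 floor [0.015 0.018 0.022]
blue pot [0.462 0.366] (0.462, 0.364) 0.059 0.101 254 floor [0.008 0.012 0.016]
jar [0.658 0.419 0.132]
mug [ 0.657 -0.46   0.004]
bowl [0.8   0.048 0.018]
decoy [ 0.249 -0.266  0.02 ]
wood [0.479 0.177 0.016]
scale [ 0.618 -0.653  0.042]
dish [0.455 0.55  0.004]
```

View pics/c.png

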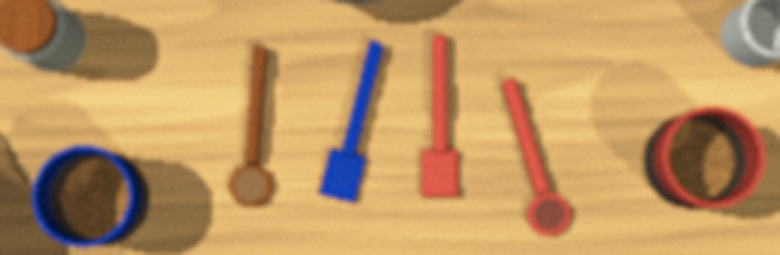

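The crop confirms the choice: blue spatula at crop (355,120), wooden spoon at (252,120), rose spatula at (440,115), rose spoon at (535,160), and the pots at either side. I'll place the rose spoon first.

```bash
cat >> h.py <<'E'
def pose(az,L=90):
    az,L=np.radians([az,L]); d=np.array([np.cos(az),np.sin(az),0]); k=np.array([0,0,1])
    x=np.sin(L)*d+np.cos(L)*k; z=np.cos(L)*d-np.sin(L)*k
    return np.c_[x,np.cross(z,x),z]
def plan(p,az=None,L=90):
    st=env.read_state(); p0=np.array(st['position']); R0=R.from_quat(st['eef_rot']).as_matrix()
    R1=R0 if az is None else pose(az,L)
    print('t',round(st['clock'],2),'pos',p0.round(4),'F',np.round(st['ft_force'],1),'gap',round(st['finger_gap'],4),'q',np.round(st['qpos'],2))
    print('rot(tool)',R.from_matrix(R0.T@R1).as_rotvec().round(3),'shift in cur axes',(R0.T@(p-p0)).round(4),'in new axes',(R1.T@(p-p0)).round(4))
E
python3 - <<'E'
from h import *
plan(np.array([.5,.3,.24])); plan(np.array([.475,-.171,.2]),195.6)
E
```

```text
t 0.15 pos [0.1531 0.6571 0.2418] F [-0.5  0.4 -0.3] gap 0.0851 q [-1.49  0.43  0.07  1.61 -0.03  1.11 -0.07]
rot(tool) [0. 0. 0.] shift in cur axes [-0.4189 -0.2691  0.0021] in new axes [-0.4189 -0.2691  0.0021]
t 0.15 pos [0.1531 0.6571 0.2418] F [-0.5  0.4 -0.3] gap 0.0851 q [-1.49  0.43  0.07  1.61 -0.03  1.11 -0.07]
rot(tool) [-0.001 -0.    -0.501] shift in cur axes [-0.5014 -0.7334  0.0426] in new axes [-0.0874 -0.8842  0.0418]
```

Request:
jog_arm(
  rows=[
    [[-0.026, -0.0168, 0], [0, 0, 0], 0.6],
    [[-0.026, -0.0168, 0], [0, 0, 0], 0.6],
    [[-0.026, -0.0168, 0], [0, 0, 0], 0.6],
    [[-0.026, -0.0168, 0], [0, 0, 0], 0.6],
    [[-0.026, -0.0168, 0], [0, 0, 0], 0.6],
    [[-0.026, -0.0168, 0], [0, 0, 0], 0.6],
    [[-0.026, -0.0168, 0], [0, 0, 0], 0.6],
    [[-0.026, -0.0168, 0], [0, 0, 0], 0.6],
    [[-0.026, -0.0168, 0], [0, 0, 0], 0.6],
    [[-0.026, -0.0168, 0], [0, 0, 0], 0.6],
    [[-0.026, -0.0168, 0], [0, 0, 0], 0.6],
    [[-0.026, -0.0168, 0], [0, 0, 0], 0.6],
    [[-0.026, -0.0168, 0], [0, 0, 0], 0.6],
    [[-0.026, -0.0168, 0], [0, 0, 0], 0.6],
    [[-0.026, -0.0168, 0], [0, 0, 0], 0.6],
    [[-0.026, -0.0168, 0], [0, 0, 0], 0.6],
  ],
)

```text
clock: 1.48
position: [0.4981, 0.2999, 0.2423]
eef_rot: [0.114, 0.993, -0.0, -0.0]
ft_force: [-0.5, 0.3, 0.5]
finger_gap: 0.0511
grasp_force: 0.0
```

Run:
```python
from h import *
plan(np.array([.475,-.171,.2]),195.6)
```

```text
t 1.48 pos [0.4981 0.2999 0.2423] F [-0.5  0.3  0.5] gap 0.0511 q [-0.88  0.28  0.28  1.83 -0.09  1.04  0.77]
rot(tool) [-0.    -0.    -0.501] shift in cur axes [-0.0843 -0.4638  0.0423] in new axes [ 0.1489 -0.4473  0.0423]
```

Request:
jog_arm(
  rows=[
    [[-0.0065, -0.0357, 0.0033], [0, 0, 0], 0.6],
    [[-0.0065, -0.0357, 0.0033], [0, 0, 0], 0.6],
    [[-0.0065, -0.0357, 0.0033], [0, 0, 0], 0.6],
    [[-0.0065, -0.0357, 0.0033], [0, 0, 0], 0.6],
    [[-0.0065, -0.0357, 0.0033], [0, 0, 0], 0.6],
    [[-0.0065, -0.0357, 0.0033], [0, 0, 0], 0.6],
    [[-0.0065, -0.0357, 0.0033], [0, 0, 0], 0.6],
    [[-0.0065, -0.0357, 0.0033], [0, 0, 0], 0.6],
    [[-0.0065, -0.0357, 0.0033], [0, 0, 0], 0.6],
    [[-0.0065, -0.0357, 0.0033], [0, 0, 0], 0.6],
    [[-0.0065, -0.0357, 0.0033], [0, 0, 0], 0.6],
    [[-0.0065, -0.0357, 0.0033], [0, 0, 0], 0.6],
    [[-0.0065, -0.0357, 0.0033], [0, 0, 0], 0.6],
    [[0, 0, 0], [0, 0, -0.1], 0.6],
    [[0, 0, 0], [0, 0, -0.1], 0.6],
    [[0, 0, 0], [0, 0, -0.1], 0.6],
    [[0, 0, 0], [0, 0, -0.1], 0.6],
    [[0, 0, 0], [0, 0, -0.1], 0.6],
    [[0, 0, 0], [0, 0, 0], 0.6],
  ],
)

```text
clock: 3.07
position: [0.4742, -0.17, 0.1994]
eef_rot: [-0.138, 0.99, 0.0, -0.0]
ft_force: [-1.1, -0.6, -0.1]
finger_gap: 0.0511
grasp_force: 0.0
```

```bash
cat >> h.py <<'E'
def refine(color,near,name=None):
    s=snap('wrist'); hsv=cv2.cvtColor(s['color'],cv2.COLOR_BGR2HSV); h=hsv[...,0].astype(int)
    m=((h<8)|(h>172)) if color=='red' else abs(h-117)<14
    m=(m&(hsv[...,1]>130)&(hsv[...,2]>40)).astype(np.uint8)
    if name: cv2.imwrite(name,s['color'])
    n,l,stt,ce=cv2.connectedComponentsWithStats(m)
    for i in range(1,n):
        if stt[i,4]<300: continue
        ys,xs=np.where(l==i); P=onz(s,np.c_[xs,ys],.018)[:,:2]
        if np.hypot(*(P.mean(0)-near))>.12: continue
        m0=P.mean(0); d=np.linalg.svd(P-m0,full_matrices=False)[2][0]; d=d if d[0]<0 else -d
        for _ in range(2): # narrow part only: fit handle axis
            pr=(P-m0)@d; k=pr<np.percentile(pr,100)-.075
            q=P[k]; mm=q.mean(0); d2=np.linalg.svd(q-mm,full_matrices=False)[2][0]; d=d2 if d2[0]<0 else -d2; m0=mm
        pr=(P-m0)@d; print(color,stt[i],'mid',(m0+d*(pr.min()+pr.max())/2).round(4),'len',round(np.ptp(pr),3),'az',np.degrees(np.arctan2(d[1],d[0])).round(1),'foot',(m0+d*pr.min()).round(4),'head',(m0+d*pr.max()).round(4))
E
python3 - <<'E'
from h import *
refine('red',[.504,-.163],'pics/w1.png'); plan(np.array([.475,-.171,.2]),195.6)
E
```

```text
red [ 230   98   53  188 3117] mid [ 0.5021 -0.1639] len 0.197 az -164.0 foot [ 0.5966 -0.1368] head [ 0.4077 -0.191 ]h.py:43: RuntimeWarning: Mean of empty slice.
  q=P[k]; mm=q.mean(0); d2=np.linalg.svd(q-mm,full_matrices=False)[2][0]; d=d2 if d2[0]<0 else -d2; m0=mm
  ret = um.true_divide(
Traceback (most recent call last):
  File "h.py", line 43, in refine
    q=P[k]; mm=q.mean(0); d2=np.linalg.svd(q-mm,full_matrices=False)[2][0]; d=d2 if d2[0]<0 else -d2; m0=mm
                             ~~~~~~~~~~~~~~~~~~~~~~~~~~~~~~~~~~~~~~~~~~^^^
IndexError: index 0 is out of bounds for axis 0 with size 0
```

View pics/w1.png

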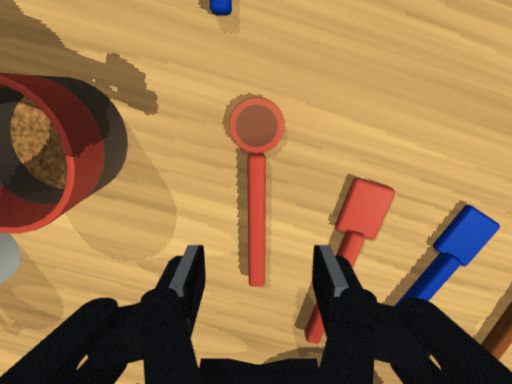

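The wrist view shows the rose spoon head at (257,125) and its foot at (257,285), lined up between the fingers. The rose spatula is to the right at (350,240) and clear of them. I'm descending to grasp.

Request:
jog_arm(
  rows=[
    [[0.0015, -0.0019, 0.0185], [0, 0, 0], 0.6],
    [[0, 0, 0.0185], [0, 0, 0], 0.6],
    [[0, 0, 0.0185], [0, 0, 0], 0.6],
    [[0, 0, 0.0185], [0, 0, 0], 0.6],
    [[0, 0, 0.0185], [0, 0, 0], 0.6],
    [[0, 0, 0.0185], [0, 0, 0], 0.6],
    [[0, 0, 0.0185], [0, 0, 0], 0.6],
    [[0, 0, 0.0185], [0, 0, 0], 0.6],
    [[0, 0, 0.0185], [0, 0, 0], 0.6],
    [[0, 0, 0.0085], [0, 0, 0], 0.6],
    [[0, 0, 0.006], [0, 0, 0], 0.6],
    [[0, 0, 0.0024], [0, 0, 0], 0.6],
    [[0, 0, 0], [0, 0, 0], 0.6],
    [[0, 0, 0], [0, 0, 0], 0],
    [[0, 0, 0], [0, 0, 0], 0],
    [[0, 0, 0], [0, 0, 0], 0],
    [[0, 0, 0], [0, 0, 0], 0],
    [[0, 0, 0], [0, 0, 0], 0],
    [[0, 0, 0], [0, 0, 0], 0],
  ],
)

```text
clock: 4.7
position: [0.4738, -0.1723, 0.0169]
eef_rot: [-0.135, 0.991, -0.0, 0.001]
ft_force: [-2.2, -0.5, 11.6]
finger_gap: 0.0164
grasp_force: 58.9
```

```bash
python3 - <<'E'
from h import *
C=np.array([.498,-.361,0])
def target(C,az,c,h,L,f,s=.130,t=.016):
    M=pose(az,L);d=pose(az)[:,0];n=np.array([-d[1],d[0],0])
    F=C+c*n+h*d;F[2]=f
    return F+s*M[:,0]-t*M[:,2]
T=target(C,-48,-.021,-.021,33,.018); print('final',T, 'tx',pose(-48,33)[:,0])
pre=T+.15*pose(-48,33)[:,0]; print('pre',pre)
plan(pre,-48,33)
E
cat >> h.py <<'E'
def target(C,az,c,h,L,f,s=.130,t=.016):
    M=pose(az,L);d=pose(az)[:,0];n=np.array([-d[1],d[0],0])
    F=np.array([*C[:2],0.])+c*n+h*d;F[2]=f
    return F+s*M[:,0]-t*M[:,2]
E
```

```text
final [ 0.50673984 -0.40209058  0.1357414 ] tx [ 0.36443465 -0.40474568  0.83867057]
pre [ 0.56140503 -0.46280243  0.26154198]
t 4.7 pos [ 0.4738 -0.1723  0.0169] F [-2.2 -0.5 11.6] gap 0.0164 q [-0.06  0.51  0.34  2.16 -0.34  0.52  2.38]
rot(tool) [ 0.996  0.618 -1.838] shift in cur axes [-0.0069 -0.3034 -0.2445] in new axes [0.3547 0.1293 0.097 ]
```

Request:
jog_arm(
  rows=[
    [[0, 0, -0.006], [0, 0, 0], 0],
    [[0, 0, -0.015], [0, 0, 0], 0],
    [[0, 0, -0.025], [0, 0, 0], 0],
    [[0, 0, -0.03], [0, 0, 0], 0],
    [[0, 0, -0.03], [0, 0, 0], 0],
    [[0, 0, -0.03], [0, 0, 0.12], 0],
    [[0, 0, -0.03], [0, 0, 0.12], 0],
    [[0, 0, -0.03], [0, 0, 0.12], 0],
    [[0, 0, 0], [0, 0, 0.12], 0],
    [[0, 0, 0], [0, 0, 0.12], 0],
    [[0, 0, 0], [0, 0, 0.12], 0],
    [[0, 0, 0], [0, 0, 0.12], 0],
    [[0, 0, 0], [0, 0, 0.12], 0],
    [[0, 0, 0], [0, 0, 0.12], 0],
    [[0, 0, 0], [0, 0, 0.12], 0],
    [[0, 0, 0], [0, 0, 0.12], 0],
    [[0, 0, 0], [0, 0, 0.12], 0],
    [[0, 0, 0], [0, 0, 0.12], 0],
    [[0, 0, 0], [0, 0, 0.12], 0],
    [[0, 0, 0], [0, 0, 0.12], 0],
  ],
)

```text
clock: 6.37
position: [0.4731, -0.1722, 0.2125]
eef_rot: [0.694, 0.72, 0.0, -0.0]
ft_force: [0.3, 0.3, -1.5]
finger_gap: 0.0164
grasp_force: 59.1
```

Request:
jog_arm(
  rows=[
    [[0, 0, 0], [0, 0, 0.12], 0],
    [[0, 0, 0], [0, 0, 0.12], 0],
    [[0, 0, 0], [0, 0, 0.12], 0],
    [[0, 0, 0], [0, 0, 0.12], 0],
    [[0, 0, 0], [0, 0, 0.12], 0],
    [[0, 0, 0], [0, 0, 0.12], 0],
    [[0, 0, 0], [0, 0, 0.12], 0],
    [[0, 0, 0], [0, 0, 0.12], 0],
    [[0, 0, 0], [0, 0, 0.12], 0],
    [[0, 0, 0], [0, 0, 0.12], 0],
    [[0, 0, 0], [0, 0, 0.12], 0],
    [[0, 0, 0], [0, 0, 0.12], 0],
    [[0, 0, 0], [0, 0, 0.12], 0],
    [[0, 0, 0], [0, 0, 0.12], 0],
    [[0, 0, 0], [0, 0, 0.12], 0],
    [[0, 0, 0], [0, 0, 0.12], 0],
    [[0, 0, 0], [0, 0, 0.12], 0],
    [[0, 0, 0], [0, 0, 0.12], 0],
    [[0, 0, 0], [0, 0, 0.12], 0],
  ],
)

```text
clock: 7.95
position: [0.4732, -0.1719, 0.2123]
eef_rot: [0.944, -0.33, -0.0, -0.0]
ft_force: [-0.0, 0.3, -1.4]
finger_gap: 0.0166
grasp_force: 59.1
```

Run:
```python
from h import *
plan(np.array([.561,-.463,.262]),-48,90); plan(np.array([.561,-.463,.262]),-48,33)
```

```text
t 7.95 pos [ 0.4732 -0.1719  0.2123] F [-0.   0.3 -1.4] gap 0.0166 q [-0.8   0.48  1.34  2.06 -0.55  1.04 -1.43]
rot(tool) [-0.001  0.     0.165] shift in cur axes [ 0.2501  0.1728 -0.0499] in new axes [ 0.2751  0.1295 -0.0497]
t 7.95 pos [ 0.4732 -0.1719  0.2123] F [-0.   0.3 -1.4] gap 0.0166 q [-0.8   0.48  1.34  2.06 -0.55  1.04 -1.43]
rot(tool) [-0.082  0.993  0.15 ] shift in cur axes [ 0.2501  0.1728 -0.0499] in new axes [0.1915 0.1295 0.2036]
```

Request:
jog_arm(
  rows=[
    [[0.025, 0.0173, -0.005], [0, 0, 0], 0],
    [[0.025, 0.0173, -0.005], [0, 0, 0], 0],
    [[0.025, 0.0173, -0.005], [0, 0, 0], 0],
    [[0.025, 0.0173, -0.005], [0, 0, 0], 0],
    [[0.025, 0.0173, -0.005], [0, 0, 0], 0],
    [[0.025, 0.0173, -0.005], [0, 0, 0], 0],
    [[0.025, 0.0173, -0.005], [0, 0, 0], 0],
    [[0.025, 0.0173, -0.005], [0, 0, 0], 0],
    [[0.025, 0.0173, -0.005], [0, 0, 0], 0],
    [[0.025, 0.0173, -0.005], [0, 0, 0], 0],
    [[0, 0, 0], [0, 0, 0.08], 0],
    [[0, 0, 0], [0, 0, 0.085], 0],
    [[0, 0, 0], [0, 0.11, 0], 0],
    [[0, 0, 0], [0, 0.11, 0], 0],
    [[0, 0, 0], [0, 0.11, 0], 0],
    [[0, 0, 0], [0, 0.11, 0], 0],
    [[0, 0, 0], [0, 0.11, 0], 0],
    [[0, 0, 0], [0, 0.11, 0], 0],
    [[0, 0, 0], [0, 0.11, 0], 0],
    [[0, 0, 0], [0, 0.11, 0], 0],
  ],
)

```text
clock: 9.62
position: [0.5688, -0.4552, 0.2801]
eef_rot: [0.845, -0.37, 0.352, 0.157]
ft_force: [0.9, -7.9, 3.1]
finger_gap: 0.0163
grasp_force: 59.7
```

Run:
```python
from h import *
plan(np.array([.561,-.463,.262]),-48,33)
```

```text
t 9.62 pos [ 0.5688 -0.4552  0.2801] F [ 0.9 -7.9  3.1] gap 0.0163 q [-0.44  0.4   1.14  2.1  -1.02  0.16 -0.92]
rot(tool) [-0.005  0.203  0.011] shift in cur axes [-0.0127  0.0109  0.0131] in new axes [-0.0149  0.011   0.0103]
```

```bash
cat > fk.py <<'E'
import numpy as np, itertools
from scipy.spatial.transform import Rotation as R
from scipy.optimize import least_squares
D=[([-1.4915,.4268,.0738,1.6066,-.0341,1.1108,-.0671],[.153,.657,.2416],[.114,.9935,-.0007,0]),
([-.88,.28,.28,1.83,-.09,1.04,.77],[.4981,.2999,.2423],[.114,.993,0,0]),
([-.06,.51,.34,2.16,-.34,.52,2.38],[.4738,-.1723,.0169],[-.135,.991,0,.001]),
([-.8,.48,1.34,2.06,-.55,1.04,-1.43],[.4732,-.1719,.2123],[.944,-.33,0,0]),
([-.44,.4,1.14,2.1,-1.02,.16,-.92],[.5688,-.4552,.2801],[.845,-.37,.352,.157])]
rz=lambda a:R.from_euler('z',a); ry=lambda a:R.from_euler('y',a)
def fk(q,p,s):
    o0,o6,h,a1,e1,a2,e2,a3,e3=p
    r=rz(s[0]*q[0]+o0)*ry(q[1]); x=np.array([0,0,h])
    r=r*rz(s[1]*q[2]); x=x+r.apply([e1,0,a1]); r=r*ry(q[3])
    r=r*rz(s[2]*q[4]); x=x+r.apply([e2,0,a2]); r=r*ry(q[5]); r=r*rz(s[3]*q[6]+o6); x=x+r.apply([0,0,a3])+ (r*rz(-s[3]*q[6]-o6)).apply([e3,0,0])
    return x,r
def res(p,s): 
    o=[]
    for q,x,Q in D:
        X,r=fk(q,p,s); o+=[*(X-x),*(.3*(r.inv()*R.from_quat(Q)).as_rotvec())]
    return np.array(o)
def fit():
    b=None
    for s in itertools.product([1,-1],repeat=4):
        for o6 in (0,1.57,3.14,-1.57):
            f=least_squares(res,[0 if s[0]<0 else 2.83,o6,.33,.4,0,.4,0,.2,0],args=(s,),loss='soft_l1',f_scale=.02)
            if b is None or f.cost<b[0]: b=(f.cost,f.x,s)
    return b
E
python3 -c "
from fk import *
c,p,s=fit();print(c,p.round(3),s);print(res(p,s).round(3).reshape(-1,6))
import pickle;pickle.dump((p,s),open('fk.pkl','wb'))"
```

```text
0.0005411298065102595 [-0.097  1.478  0.318  0.546  0.055  0.47   0.018  0.33   0.012] (-1, -1, -1, -1)
[[ 0.002  0.001 -0.004  0.    -0.    -0.001]
 [ 0.     0.006  0.004  0.001  0.001 -0.003]
 [ 0.005  0.022  0.006  0.001  0.    -0.001]
 [-0.004 -0.001 -0.001 -0.     0.001 -0.002]
 [-0.004 -0.005 -0.004  0.022  0.002  0.008]]
```

```bash
cat > iks.py <<'E'
import pickle,numpy as np
from fk import *
p,s=pickle.load(open('fk.pkl','rb'))
lo=np.array([-2.85,-.5,-1.23,.21,-1.02,.16,-2.73]);hi=np.array([2.85,2.14,1.37,2.46,4.16,2.05,2.73])
def ik(T,M,q0,w=.02,m=.05):
    Q=R.from_matrix(M)
    def f(q):
        X,r=fk(q,p,s); return np.r_[X-T,.3*(r.inv()*Q).as_rotvec(),1e-3*w*(q-q0)]
    o=least_squares(f,np.clip(q0,lo+m+.01,hi-m-.01),bounds=(lo+m,hi-m),max_nfev=80); return o.x,np.linalg.norm(o.fun[:6])
E
python3 - <<'E'
import sys
from iks import *
from h import target,pose
rng=np.random.default_rng(0)
for nm,C,f in (('rose',[.498,-.361],.018),('blue',[.462,.365],.013)):
  for az in range(-180,180,20):
    o=[]
    for L in (36,42):
      T=target(C,az,0,-.026,L,f); M=pose(az,L); b=None
      for k in range(7):
        a0=-np.arctan2(T[1],T[0])+rng.uniform(-.6,.6)
        q0=np.array([a0,.3,rng.uniform(-1,1),2,[0,1.57,3.14,0,1.57,3.14,0.7][k],.8,rng.uniform(-2,2)])
        q,e=ik(T,M,q0)
        if b is None or e<b[0]: b=(e,q)
      o.append(f'L{L} e{b[0]*1e3:.0f} {b[1].round(2)}' if b[0]<.01 else f'L{L} e{b[0]*1e3:.0f}')
    print(nm,az,*o)
E
```

```text
rose -180 L36 e0 [0.14 0.92 0.36 1.34 0.18 1.74 2.02] L42 e0 [ 0.67  0.87 -0.47  1.44  0.58  1.76  1.62]
rose -160 L36 e0 [ 0.62  0.9  -0.55  1.49  0.83  1.81  1.76] L42 e0 [0.2  0.78 0.14 1.55 0.46 1.48 2.06]
rose -140 L36 e0 [-0.22  0.85  0.59  1.65  0.4   1.25  2.36] L42 e0 [ 0.42  0.72 -0.25  1.71  0.84  1.42  2.01]
rose -120 L36 e0 [-0.34  0.79  0.64  1.85  0.59  0.96  2.39] L42 e0 [ 0.41  0.65 -0.3   1.89  1.06  1.24  2.08]
rose -100 L36 e0 [-0.15  0.62  0.32  2.07  1.15  0.85  2.12] L42 e0 [-0.7   1.1   1.32  2.03 -0.47  0.49 -2.68]
rose -80 L36 e0 [ 0.54  0.57 -0.47  2.28  1.77  1.08  1.95] L42 e0 [ 0.33  0.5  -0.16  2.24  1.66  0.8   2.04]
rose -60 L36 e8 [ 1.2   0.89 -1.18  2.41  2.17  1.39  2.28] L42 e0 [ 0.39  0.46 -0.1   2.38  2.23  0.65  1.84]
rose -40 L36 e37 L42 e9 [ 1.4   0.8  -1.18  2.41  2.3   0.91  2.55]
rose -20 L36 e22 L42 e0 [-0.08  0.64  0.94  2.41  4.05  0.93  0.72]
rose 0 L36 e13 L42 e0 [ 1.51  0.67 -0.83  2.33  4.06  0.27  1.54]
rose 20 L36 e0 [ 1.63  0.79 -0.85  2.14 -0.97  0.45  0.66] L42 e0 [ 1.54  0.73 -0.83  2.11 -0.83  0.41  0.45]
rose 40 L36 e0 [ 1.4
[... 1792 characters left out ...]
2.39  1.9   0.94  1.81] L42 e0 [-1.64  0.58  0.64  2.36  1.95  0.4   1.66]
blue 20 L36 e37 L42 e14
blue 40 L36 e57 L42 e31
blue 60 L36 e34 L42 e13
blue 80 L36 e0 [ 0.45  0.85 -1.    2.39  4.11  0.24  1.76] L42 e4 [ 0.34  0.74 -0.94  2.36  4.11  0.21  1.65]
blue 100 L36 e0 [ 0.27  0.73 -0.73  2.14 -0.97  0.59  0.73] L42 e0 [ 0.19  0.68 -0.72  2.13 -0.88  0.54  0.58]
blue 120 L36 e0 [-0.02  0.7  -0.42  1.94 -0.79  0.99  0.74] L42 e0 [-0.24  0.62 -0.21  1.96 -0.87  0.99  0.76]
blue 140 L36 e0 [ 0.2   0.95 -0.88  1.74 -0.19  1.13  0.41] L42 e0 [ 0.27  1.02 -1.09  1.78  0.08  1.05  0.16]
blue 160 L36 e0 [-0.21  0.84 -0.41  1.57 -0.36  1.47  0.8 ] L42 e0 [ 0.11  1.   -0.97  1.64  0.08  1.32  0.4 ]
```

The outward lean is out of joint range. The inverse kinematics show that leaning toward about +y (azimuth 110°) is comfortable, so I'll unpitch and turn back.

Request:
jog_arm(
  rows=[
    [[0, 0, 0], [0, -0.1, 0], 0],
    [[0, 0, 0], [0, -0.115, 0], 0],
    [[0, 0, 0], [0, -0.115, 0], 0],
    [[0, 0, 0], [0, -0.115, 0], 0],
    [[0, 0, 0], [0, -0.115, 0], 0],
    [[0, 0, 0], [0, -0.115, 0], 0],
    [[0, 0, 0], [0, -0.115, 0], 0],
    [[0, 0, 0], [0, 0, -0.12], 0],
    [[0, 0, 0], [0, 0, -0.12], 0],
    [[0, 0, 0], [0, 0, -0.12], 0],
    [[0, 0, 0], [0, 0, -0.12], 0],
    [[0, 0, 0], [0, 0, -0.12], 0],
    [[0, 0, 0], [0, 0, -0.12], 0],
    [[0, 0, 0], [0, 0, -0.12], 0],
    [[0, 0, 0], [0, 0, -0.12], 0],
    [[0, 0, 0], [0, 0, -0.12], 0],
    [[0, 0, 0], [0, 0, -0.12], 0],
    [[0, 0, 0], [0, 0, -0.12], 0],
    [[0, 0, 0], [0, 0, -0.12], 0],
    [[0, 0, 0], [0, 0, -0.12], 0],
  ],
)

```text
clock: 11.28
position: [0.5723, -0.4624, 0.2887]
eef_rot: [0.934, 0.357, 0.009, 0.027]
ft_force: [-0.3, -0.3, -0.5]
finger_gap: 0.0165
grasp_force: 59.7
```

Run:
```python
from h import *
az,c=122,.021
T=target([.498,-.361],az,c,-.021,33,.018); pre=T+.13*pose(az,33)[:,0]; print(T,pre)
plan(pre,az,90); plan(pre,az,33)
```

```text
[ 0.46091022 -0.34127263  0.1357414 ] [ 0.42339031 -0.28122822  0.24476857]
t 11.28 pos [ 0.5723 -0.4624  0.2887] F [-0.3 -0.3 -0.5] gap 0.0165 q [ 0.06  0.58  0.82  1.48 -0.43  1.21  0.09]
rot(tool) [ 0.045  0.042 -1.399] shift in cur axes [ 0.0099 -0.2365  0.0305] in new axes [ 0.2326 -0.0303  0.0439]
t 11.28 pos [ 0.5723 -0.4624  0.2887] F [-0.3 -0.3 -0.5] gap 0.0165 q [ 0.06  0.58  0.82  1.48 -0.43  1.21  0.09]
rot(tool) [ 0.736  0.863 -1.256] shift in cur axes [ 0.0099 -0.2365  0.0305] in new axes [ 0.0899 -0.0303  0.219 ]
```

Request:
jog_arm(
  rows=[
    [[0, 0, 0], [0.045, 0.042, -0.1], 0],
    [[0, 0, 0], [0, 0, -0.12], 0],
    [[0, 0, 0], [0, 0, -0.12], 0],
    [[0, 0, 0], [0, 0, -0.12], 0],
    [[0, 0, 0], [0, 0, -0.12], 0],
    [[0, 0, 0], [0, 0, -0.12], 0],
    [[0, 0, 0], [0, 0, -0.12], 0],
    [[0, 0, 0], [0, 0, -0.12], 0],
    [[0, 0, 0], [0, 0, -0.12], 0],
    [[0, 0, 0], [0, 0, -0.12], 0],
    [[0, 0, 0], [0, 0, -0.12], 0],
    [[0, 0, 0], [0, 0, -0.1], 0],
    [[0.033, -0.004, 0], [0, 0, 0], 0],
    [[0.033, -0.004, 0], [0, 0, 0], 0],
    [[0.033, -0.004, 0], [0, 0, 0], 0],
    [[0.033, -0.004, 0], [0, 0, 0], 0],
    [[0.033, -0.004, 0], [0, 0, 0], 0],
    [[0.033, -0.004, 0], [0, 0, 0], 0],
    [[0.033, -0.004, 0], [0, 0, 0], 0],
    [[0, 0, 0], [0, 0, 0], 0],
  ],
)

```text
clock: 12.95
position: [0.4236, -0.2774, 0.2865]
eef_rot: [0.486, 0.874, 0.017, 0.01]
ft_force: [1.2, -0.9, -0.7]
finger_gap: 0.0164
grasp_force: 59.7
```

Run:
```python
from h import *
pre=np.array([.423,-.281,.245])
plan(pre,122,90); plan(pre,122,33)
```

```text
t 12.95 pos [ 0.4236 -0.2774  0.2865] F [ 1.2 -0.9 -0.7] gap 0.0164 q [ 0.05  0.09  0.46  1.96 -0.08  1.08  1.1 ]
rot(tool) [ 0.04   0.001 -0.003] shift in cur axes [-0.0027 -0.0041  0.0414] in new axes [-0.0027 -0.0024  0.0415]
t 12.95 pos [ 0.4236 -0.2774  0.2865] F [ 1.2 -0.9 -0.7] gap 0.0164 q [ 0.05  0.09  0.46  1.96 -0.08  1.08  1.1 ]
rot(tool) [0.038 0.996 0.017] shift in cur axes [-0.0027 -0.0041  0.0414] in new axes [-0.0363 -0.0024  0.0203]
```

Request:
jog_arm(
  rows=[
    [[0, 0, 0], [0.038, 0.1, 0.01], 0],
    [[0, 0, 0], [0, 0.112, 0], 0],
    [[0, 0, 0], [0, 0.112, 0], 0],
    [[0, 0, 0], [0, 0.112, 0], 0],
    [[0, 0, 0], [0, 0.112, 0], 0],
    [[0, 0, 0], [0, 0.112, 0], 0],
    [[0, 0, 0], [0, 0.112, 0], 0],
    [[0, 0, 0], [0, 0.112, 0], 0],
    [[0, 0, 0], [0, 0.112, 0], 0],
    [[0, 0, 0], [0, 0, 0], 0],
  ],
)

```text
clock: 13.78
position: [0.4266, -0.2815, 0.2831]
eef_rot: [0.431, 0.763, 0.235, -0.42]
ft_force: [0.6, -0.2, -1.3]
finger_gap: 0.0165
grasp_force: 59.8
```

Run:
```python
from h import *
pre=np.array([.4234,-.2812,.2448])
plan(pre,122,33)
s=snap('scene'); cv2.imwrite('pics/d.png',cv2.resize(s['color'][100:260,80:340],None,fx=3,fy=3))
```

```text
t 13.78 pos [ 0.4266 -0.2815  0.2831] F [ 0.6 -0.2 -1.3] gap 0.0165 q [ 0.4   0.71  0.41  1.46 -0.45  2.03  1.43]
rot(tool) [ 0.009 -0.009 -0.01 ] shift in cur axes [-0.0313 -0.0024  0.0221] in new axes [-0.0311 -0.0025  0.0225]
```

View pics/d.png

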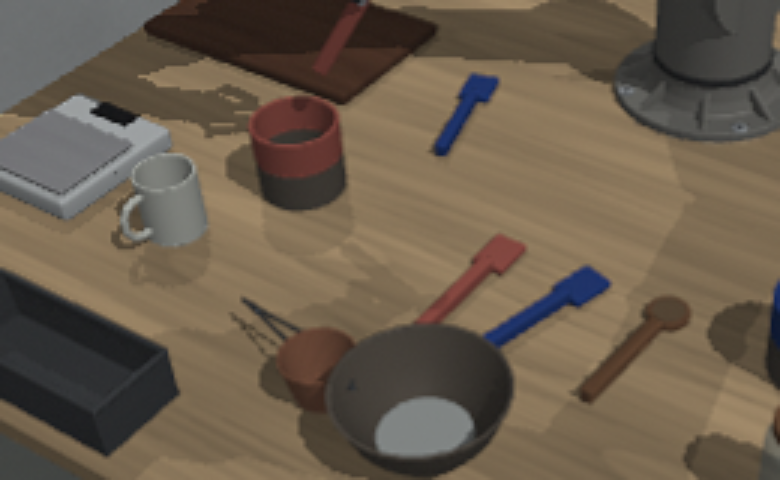

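The crop shows the spoon's foot at about (320,65), held above the cutting board side of the pot, with everything else undisturbed. I'm shifting the lean azimuth to 110 for joint margin and checking the foot against the expected point.

Run:
```python
from h import *
s=snap('scene'); st=s['st']; M=R.from_quat(st['eef_rot']).as_matrix(); P=np.array(st['position'])
F=P-.130*M[:,0]+.006*M[:,2]; 
uv=cv2.projectPoints(F.reshape(1,3),np.array(s['rvec'],float),s['t'],s['K'],s['D'])[0].ravel(); print('foot exp',F.round(3),uv)
for az in (110,):
    T=target([.498,-.361],az,.021,-.021,33,.018); tx=pose(az,33)[:,0]
    print(T,T+.13*tx); plan(T+.13*tx,az,33)
```

```text
foot exp [ 0.461 -0.338  0.172] [185.2847086  121.83601709]
[ 0.46582228 -0.33399232  0.1357414 ] [ 0.4416062  -0.2674592   0.24476857]
t 13.88 pos [ 0.427  -0.2816  0.2854] F [ 0.2  0.4 -1.3] gap 0.0165 q [ 0.39  0.7   0.42  1.46 -0.44  2.02  1.43]
rot(tool) [-0.166  0.004  0.106] shift in cur axes [-0.0315  0.0199  0.026 ] in new axes [-0.0295  0.0186  0.029 ]
```

Request:
jog_arm(
  rows=[
    [[0, 0, 0], [-0.083, 0.002, 0.053], 0],
    [[0, 0, 0], [-0.083, 0.002, 0.053], 0],
    [[0, 0.009, 0.014], [0, 0, 0], 0],
    [[0, 0.0096, 0.015], [0, 0, 0], 0],
    [[-0.0148, 0, 0], [0, 0, 0], 0],
    [[-0.0148, 0, 0], [0, 0, 0], 0],
    [[0, 0, 0], [0, 0, 0], 0],
  ],
)

```text
clock: 14.47
position: [0.4418, -0.2676, 0.2447]
eef_rot: [0.504, 0.72, 0.274, -0.391]
ft_force: [-0.3, -0.8, -0.9]
finger_gap: 0.0166
grasp_force: 59.8
```

Run:
```python
from h import *
T=np.array([.4658,-.3340,.1357])+.13*pose(110,33)[:,0]
plan(T,110,33)
```

```text
t 14.47 pos [ 0.4418 -0.2676  0.2447] F [-0.3 -0.8 -0.9] gap 0.0166 q [ 0.41  0.73  0.44  1.54 -0.59  1.93  1.34]
rot(tool) [0.    0.    0.001] shift in cur axes [ 0.0001 -0.0002  0.0001] in new axes [ 0.0001 -0.0002  0.0001]
```

Request:
jog_arm(
  rows=[
    [[-0.012, 0, 0], [0, 0, 0], 0],
    [[-0.012, 0, 0], [0, 0, 0], 0],
    [[-0.012, 0, 0], [0, 0, 0], 0],
    [[-0.012, 0, 0], [0, 0, 0], 0],
    [[-0.012, 0, 0], [0, 0, 0], 0],
    [[-0.012, 0, 0], [0, 0, 0], 0],
    [[-0.012, 0, 0], [0, 0, 0], 0],
    [[-0.012, 0, 0], [0, 0, 0], 0],
    [[-0.008, 0, 0], [0, 0, 0], 0],
    [[-0.004, 0, 0], [0, 0, 0], 0],
  ],
)

```text
clock: 15.3
position: [0.4619, -0.3225, 0.1535]
eef_rot: [0.503, 0.719, 0.275, -0.392]
ft_force: [0.4, 0.5, -0.1]
finger_gap: 0.0162
grasp_force: 59.8
```

Request:
jog_arm(
  rows=[
    [[-0.002, 0, 0], [0, 0, 0], 0],
    [[-0.002, 0, 0], [0, 0, 0], 0],
    [[-0.002, 0, 0], [0, 0, 0], 0],
  ],
)

```text
clock: 15.55
position: [0.4633, -0.3251, 0.1502]
eef_rot: [0.503, 0.72, 0.275, -0.391]
ft_force: [-0.3, 0.4, -0.6]
finger_gap: 0.0165
grasp_force: 59.8
```

Request:
jog_arm(
  rows=[
    [[-0.002, 0, 0], [0, 0, 0], 0],
    [[-0.002, 0, 0], [0, 0, 0], 0],
    [[-0.002, 0, 0], [0, 0, 0], 0],
  ],
)

```text
clock: 15.8
position: [0.4644, -0.3281, 0.145]
eef_rot: [0.503, 0.72, 0.275, -0.391]
ft_force: [-0.1, -0.1, -0.3]
finger_gap: 0.0162
grasp_force: 59.8
```

Request:
jog_arm(
  rows=[
    [[-0.002, 0, 0], [0, 0, 0], 0],
    [[-0.002, 0, 0], [0, 0, 0], 0],
    [[-0.002, 0, 0], [0, 0, 0], 0],
  ],
)

```text
clock: 16.05
position: [0.4654, -0.3312, 0.1397]
eef_rot: [0.503, 0.72, 0.275, -0.391]
ft_force: [-0.8, 0.7, -1.3]
finger_gap: 0.0163
grasp_force: 59.8
```

Request:
jog_arm(
  rows=[
    [[-0.0015, 0, 0], [0, 0, 0], 0],
    [[-0.0015, 0, 0], [0, 0, 0], 0],
  ],
)

```text
clock: 16.22
position: [0.4659, -0.3328, 0.1371]
eef_rot: [0.503, 0.72, 0.275, -0.391]
ft_force: [-0.0, -0.4, -2.1]
finger_gap: 0.0161
grasp_force: 59.8
```

Request:
jog_arm(
  rows=[
    [[-0.0015, 0, 0], [0, 0, 0], 0],
    [[-0.0015, 0, 0], [0, 0, 0], 0],
  ],
)

```text
clock: 16.38
position: [0.4664, -0.334, 0.1352]
eef_rot: [0.503, 0.72, 0.275, -0.392]
ft_force: [-2.6, 5.5, 11.5]
finger_gap: 0.0163
grasp_force: 60.0
```

Request:
jog_arm(
  rows=[
    [[0.001, 0, 0.0015], [0, -0.011, 0], 0],
    [[0.0003, 0, 0.0022], [0, -0.017, 0], 0],
  ],
)

```text
clock: 16.55
position: [0.4651, -0.3306, 0.1338]
eef_rot: [0.507, 0.725, 0.268, -0.381]
ft_force: [-0.1, 2.2, 2.4]
finger_gap: 0.0161
grasp_force: 59.9
```

Request:
jog_arm(
  rows=[
    [[0.0001, 0, 0.0011], [0, -0.0085, 0], 0],
    [[0.0001, 0, 0.0011], [0, -0.0085, 0], 0],
  ],
)

```text
clock: 16.72
position: [0.4646, -0.3287, 0.1329]
eef_rot: [0.509, 0.729, 0.263, -0.375]
ft_force: [-0.1, 0.9, 1.0]
finger_gap: 0.016
grasp_force: 59.8
```

Request:
jog_arm(
  rows=[
    [[0.0001, 0, 0.0011], [0, -0.0085, 0], 0],
    [[0, 0, 0], [0, 0, 0], 0],
  ],
)

```text
clock: 16.88
position: [0.4643, -0.3277, 0.1324]
eef_rot: [0.511, 0.73, 0.261, -0.372]
ft_force: [0.1, -0.1, -0.1]
finger_gap: 0.0162
grasp_force: 59.8
```

Request:
jog_arm(
  rows=[
    [[0.0001, 0, 0.0011], [0, -0.0085, 0], 0],
    [[0, 0, 0.0011], [0, -0.0085, 0], 0],
  ],
)

```text
clock: 17.05
position: [0.4636, -0.3261, 0.1311]
eef_rot: [0.513, 0.733, 0.257, -0.366]
ft_force: [-1.7, 2.6, 3.7]
finger_gap: 0.0164
grasp_force: 59.9
```

Request:
jog_arm(
  rows=[
    [[0, 0, 0.0011], [0, -0.0085, 0], 0],
    [[0, 0, 0.0011], [0, -0.0085, 0], 0],
  ],
)

```text
clock: 17.22
position: [0.4629, -0.3243, 0.1298]
eef_rot: [0.515, 0.736, 0.252, -0.359]
ft_force: [-0.6, 3.2, 4.6]
finger_gap: 0.0164
grasp_force: 59.9
```

Run:
```python
from h import *
plan(np.zeros(3),110,33)
s=snap('scene'); cv2.imwrite('pics/e.png',cv2.resize(s['color'][70:210,110:290],None,fx=4,fy=4,interpolation=cv2.INTER_CUBIC))
```

```text
t 17.22 pos [ 0.4629 -0.3243  0.1298] F [-0.6  3.2  4.6] gap 0.0164 q [ 0.45  0.89  0.44  1.46 -0.6   1.79  1.42]
rot(tool) [0.001 0.085 0.002] shift in cur axes [ 0.1825 -0.3241  0.445 ] in new axes [ 0.1433 -0.3241  0.4591]
```

View pics/e.png

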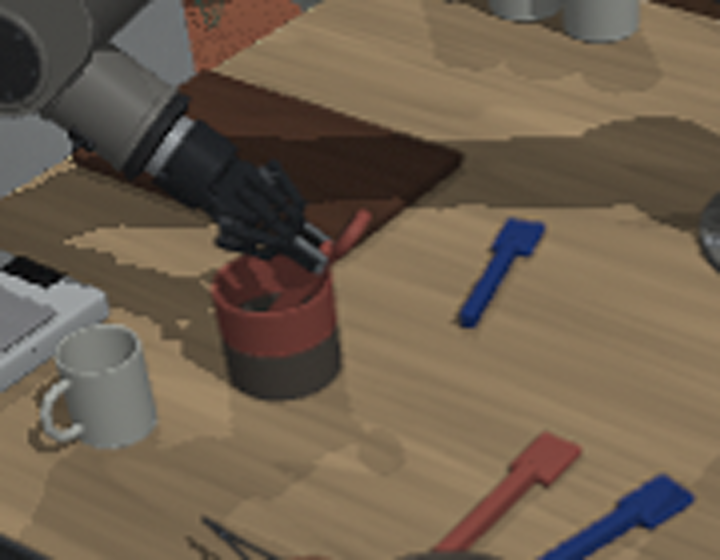

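Request:
jog_arm(
  rows=[
    [[0.0008, 0, 0.0011], [0, -0.0085, 0], 0],
    [[0.0001, 0, 0.0011], [0, -0.0085, 0], 0],
  ],
)

```text
clock: 17.43
position: [0.4622, -0.3226, 0.1289]
eef_rot: [0.517, 0.739, 0.248, -0.353]
ft_force: [1.2, -1.1, 2.2]
finger_gap: 0.016
grasp_force: 60.1
```

Request:
jog_arm(
  rows=[
    [[0.0001, 0, 0.0011], [0, -0.0085, 0], 0],
    [[0.0001, 0, 0.0011], [0, -0.0085, 0], 0],
  ],
)

```text
clock: 17.6
position: [0.4616, -0.3212, 0.1281]
eef_rot: [0.519, 0.742, 0.243, -0.346]
ft_force: [1.8, -4.9, 8.4]
finger_gap: 0.0168
grasp_force: 61.0
```

Request:
jog_arm(
  rows=[
    [[0, 0, -0.001], [0, 0, 0], 0],
    [[0, 0, 0], [0, 0, 0], 0.22],
    [[0, 0, 0], [0, 0, 0], 0.24],
    [[0, 0, 0], [0, 0, 0], 0.26],
    [[0, 0, 0], [0, 0, 0], 0.3],
    [[0, 0, 0], [0, 0, 0], 0.36],
    [[0, 0, 0], [0, 0, 0], 0.36],
    [[0, 0, -0.006], [0, 0, 0], 0.36],
    [[0, 0, -0.012], [0, 0, 0], 0.36],
    [[0, 0, -0.02], [0, 0, 0], 0.36],
    [[0, 0, -0.025], [0, 0, 0], 0.36],
    [[0, 0, -0.03], [0, 0, 0], 0.36],
    [[0, 0, -0.03], [0, 0, 0], 0.36],
    [[0, 0, -0.03], [0, 0, 0], 0.36],
    [[0, 0, 0], [0, 0, 0], 0.36],
  ],
)

```text
clock: 18.85
position: [0.5021, -0.4361, 0.2298]
eef_rot: [0.52, 0.743, 0.243, -0.345]
ft_force: [-0.8, 0.1, 0.2]
finger_gap: 0.0304
grasp_force: 0.0
```

Run:
```python
from h import *
az=179.5;g=np.array([.557,-.052])+.03*np.array([np.cos(np.radians(az)),np.sin(np.radians(az))])
plan(np.array([*g,.2]),az,90)
s=snap('scene'); cv2.imwrite('pics/f.png',cv2.resize(s['color'][70:210,110:290],None,fx=4,fy=4,interpolation=cv2.INTER_CUBIC))
```

```text
t 18.85 pos [ 0.5021 -0.4361  0.2298] F [-0.8  0.1  0.2] gap 0.0304 q [ 0.58  0.94  0.43  1.08 -0.58  2.04  1.33]
rot(tool) [ 0.528 -0.757 -1.132] shift in cur axes [0.2046 0.1543 0.2891] in new axes [-0.0216  0.3846  0.0298]
```

View pics/f.png

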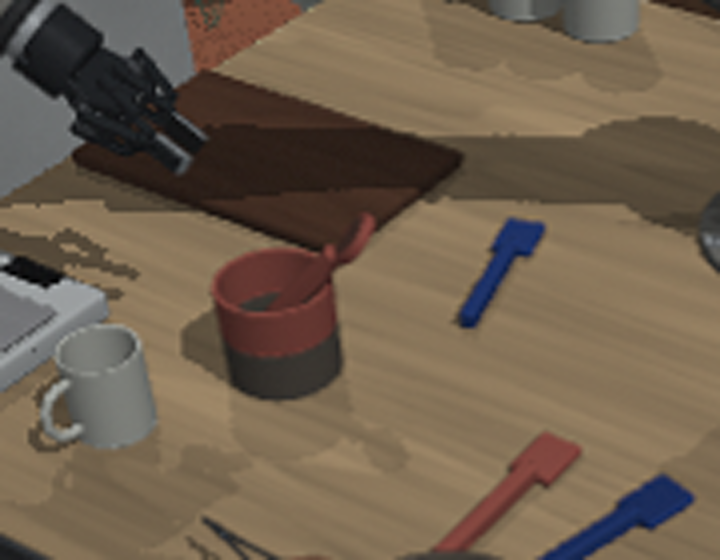

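The crop shows the spoon standing, foot inside and handle resting on the rim at (330,255), head up at (365,225). The pot hasn't moved. Next is the rose spatula.

Request:
jog_arm(
  rows=[
    [[0, 0, 0], [0, -0.11, 0], 0.6],
    [[0, 0, 0], [0, -0.11, 0], 0.6],
    [[0, 0, 0], [0, -0.11, 0], 0.6],
    [[0, 0, 0], [0, -0.11, 0], 0.6],
    [[0, 0, 0], [0, -0.11, 0], 0.6],
    [[0, 0, 0], [0, -0.11, 0], 0.6],
    [[0, 0, 0], [0, -0.11, 0], 0.6],
    [[0, 0, 0], [0, -0.105, 0], 0.6],
    [[0, 0, 0], [0, 0, -0.12], 0.6],
    [[0, 0, 0], [0, 0, -0.12], 0.6],
    [[0, 0, 0], [0, 0, -0.12], 0.6],
    [[0, 0, 0], [0, 0, -0.12], 0.6],
    [[0, 0, 0], [0, 0, -0.12], 0.6],
    [[0, 0, 0], [0, 0, -0.12], 0.6],
    [[0, 0, 0], [0, 0, -0.12], 0.6],
    [[0, 0, 0], [0, 0, -0.12], 0.6],
    [[0, 0, 0], [0, 0, -0.12], 0.6],
    [[0, 0, 0], [0, 0, -0.12], 0.6],
  ],
)

```text
clock: 20.4
position: [0.5016, -0.4312, 0.226]
eef_rot: [0.007, 1.0, 0.001, 0.0]
ft_force: [0.0, -0.5, 0.2]
finger_gap: 0.0511
grasp_force: 0.0
```

Run:
```python
from h import *
plan(np.array([.527,-.052,.2]),179.5,90)
```

```text
t 20.4 pos [ 0.5016 -0.4312  0.226 ] F [ 0.  -0.5  0.2] gap 0.0511 q [ 0.36  0.43  0.35  1.67 -0.16  1.07  2.31]
rot(tool) [ 0.002  0.    -0.006] shift in cur axes [-0.0198  0.3795  0.0266] in new axes [-0.0221  0.3794  0.026 ]
```

Request:
jog_arm(
  rows=[
    [[0, 0.038, 0], [0, 0, 0], 0.6],
    [[0, 0.038, 0], [0, 0, 0], 0.6],
    [[0, 0.038, 0], [0, 0, 0], 0.6],
    [[0, 0.038, 0], [0, 0, 0], 0.6],
    [[0, 0.038, 0], [0, 0, 0], 0.6],
    [[-0.004, 0.038, 0.005], [0, 0, 0], 0.6],
    [[-0.004, 0.038, 0.005], [0, 0, 0], 0.6],
    [[-0.004, 0.038, 0.005], [0, 0, 0], 0.6],
    [[-0.004, 0.038, 0.005], [0, 0, 0], 0.6],
    [[-0.004, 0.038, 0.005], [0, 0, 0], 0.6],
    [[0, 0, 0], [0, 0, 0], 0.6],
  ],
)

```text
clock: 21.32
position: [0.5297, -0.0443, 0.2006]
eef_rot: [0.006, 1.0, 0.002, -0.0]
ft_force: [0.4, 1.1, 0.5]
finger_gap: 0.0512
grasp_force: 0.0
```

```bash
sed -i "s/        for _ in range(2): # narrow/        if np.ptp((P-m0)@d)<.15: continue\n        for _ in range(1): # narrow/" h.py
python3 - <<'E'
from h import *
refine('red',[.557,-.052]); plan(np.array([.527,-.052,.016]),179.5,90)
# top view: spoon & pot after placing
b=snap('top'); yy,xx=np.mgrid[150:240,335:415]; px=np.c_[xx.ravel(),yy.ravel()]; D=depthpts(b,px)
r=D[(D[:,2]>.098)&(D[:,2]<.108)]; c=cv2.minEnclosingCircle(r[:,:2].astype(np.float32)); print('pot',c,r[:,:2].mean(0))
k=D[(D[:,2]>.115)&(D[:,2]<.2)]; print('spoon above rim',len(k))
m=k[:,:2].mean(0); d=np.linalg.svd(k[:,:2]-m,full_matrices=False)[2][0]; print(m.round(3),np.degrees(np.arctan2(*d[::-1])),k[:,2].max(), k[np.argmax(k[:,2])])
E
```

```text
red [ 227   93   46  190 4883] mid [ 0.5543 -0.052 ] len 0.198 az 179.3 foot [ 0.6532 -0.0533] head [ 0.4553 -0.0507]
t 21.37 pos [ 0.5296 -0.0479  0.201 ] F [-0.4 -1.1 -0.5] gap 0.0515 q [-0.19  0.24  0.19  1.98 -0.06  0.93  1.58]
rot(tool) [ 0.002 -0.    -0.006] shift in cur axes [ 0.0024 -0.0045  0.185 ] in new axes [ 0.0025 -0.0041  0.185 ]
pot ((0.4963160753250122, -0.35998597741127014), 0.05885561555624008) [ 0.49692618 -0.36100878]
spoon above rim 178
[ 0.454 -0.293] -71.93796875568167 0.17852483401399444 [ 0.44936632 -0.27283517  0.17852483]
```

Request:
jog_arm(
  rows=[
    [[0.002, -0.0015, 0.0185], [0, 0, 0], 0.6],
    [[0.002, 0, 0.0185], [0, 0, 0], 0.6],
    [[0, 0, 0.0185], [0, 0, 0], 0.6],
    [[0, 0, 0.0185], [0, 0, 0], 0.6],
    [[0, 0, 0.0185], [0, 0, 0], 0.6],
    [[0, 0, 0.0185], [0, 0, 0], 0.6],
    [[0, 0, 0.0185], [0, 0, 0], 0.6],
    [[0, 0, 0.0185], [0, 0, 0], 0.6],
    [[0, 0, 0.0185], [0, 0, 0], 0.6],
    [[0, 0, 0], [0, 0, 0], 0.6],
  ],
)

```text
clock: 22.25
position: [0.524, -0.0547, 0.0326]
eef_rot: [0.011, 1.0, 0.0, -0.002]
ft_force: [-1.9, 0.5, -0.8]
finger_gap: 0.0514
grasp_force: 0.0
```

Run:
```python
from h import *
plan(np.array([.5243,-.052,.016]),179.3,90)
```

```text
t 22.25 pos [ 0.524  -0.0547  0.0326] F [-1.9  0.5 -0.8] gap 0.0514 q [-0.14  0.49  0.15  2.09 -0.13  0.57  1.65]
rot(tool) [ 0.    -0.003 -0.01 ] shift in cur axes [-0.0003  0.0027  0.0166] in new axes [-0.0003  0.0027  0.0166]
```

Request:
jog_arm(
  rows=[
    [[0, 0.0025, 0.008], [0, 0, -0.01], 0.6],
    [[0, 0, 0.006], [0, 0, 0], 0.6],
    [[0, 0, 0.0024], [0, 0, 0], 0.6],
    [[0, 0, 0], [0, 0, 0], 0.6],
    [[0, 0, 0], [0, 0, 0], 0],
    [[0, 0, 0], [0, 0, 0], 0],
    [[0, 0, 0], [0, 0, 0], 0],
    [[0, 0, 0], [0, 0, 0], 0],
    [[0, 0, 0], [0, 0, 0], 0],
    [[0, 0, 0], [0, 0, 0], 0],
  ],
)

```text
clock: 23.08
position: [0.5266, -0.0511, 0.0197]
eef_rot: [0.006, 1.0, 0.001, 0.001]
ft_force: [-2.1, -1.1, 8.6]
finger_gap: 0.0164
grasp_force: 59.0
```

Run:
```python
from h import *
az=86;T=target([.498,-.361],az,-.021,-.021,33,.0175);tx=pose(az,33)[:,0];pre=T+.15*tx
print(T,pre);plan(pre,az,90);plan(pre,az,33)
```

```text
[ 0.52148689 -0.32616917  0.1352414 ] [ 0.5271857  -0.24467232  0.26104198]
t 23.08 pos [ 0.5266 -0.0511  0.0197] F [-2.1 -1.1  8.6] gap 0.0164 q [-0.13  0.51  0.14  2.1  -0.13  0.54  1.65]
rot(tool) [3.000e-03 1.000e-03 1.629e+00] shift in cur axes [-0.0033 -0.1932 -0.2416] in new axes [-0.193   0.014  -0.2414]
t 23.08 pos [ 0.5266 -0.0511  0.0197] F [-2.1 -1.1  8.6] gap 0.0164 q [-0.13  0.51  0.14  2.1  -0.13  0.54  1.65]
rot(tool) [-0.801  0.759  1.481] shift in cur axes [-0.0033 -0.1932 -0.2416] in new axes [ 0.0973  0.014  -0.2933]
```

Request:
jog_arm(
  rows=[
    [[0, 0, -0.006], [0, 0, 0], 0],
    [[0, 0, -0.015], [0, 0, 0], 0],
    [[0, 0, -0.025], [0, 0, 0], 0],
    [[0, 0, -0.03], [0, 0, 0], 0],
    [[0, 0, -0.03], [0, 0, 0], 0],
    [[0, -0.01, -0.03], [0, 0, 0], 0],
    [[0, -0.02, -0.03], [0, 0, 0], 0],
    [[0, -0.03, -0.03], [0, 0, 0], 0],
    [[0, -0.03, -0.03], [0, 0, 0], 0],
    [[0, -0.03, -0.025], [0, 0, 0], 0],
    [[0, -0.03, -0.02], [0, 0, 0], 0],
    [[0, -0.03, 0], [0, 0, 0], 0],
    [[0, -0.013, 0], [0, 0, 0], 0],
  ],
)

```text
clock: 24.17
position: [0.5232, -0.2475, 0.2909]
eef_rot: [0.007, 1.0, -0.0, 0.002]
ft_force: [-0.2, 0.2, -1.3]
finger_gap: 0.0163
grasp_force: 58.9
```

Request:
jog_arm(
  rows=[
    [[0, 0, 0], [0, 0, 0.06], 0],
    [[0, 0, 0], [0, 0, 0.12], 0],
    [[0, 0, 0], [0, 0, 0.12], 0],
    [[0, 0, 0], [0, 0, 0.12], 0],
    [[0, 0, 0], [0, 0, 0.12], 0],
    [[0, 0, 0], [0, 0, 0.12], 0],
    [[0, 0, 0], [0, 0, 0.12], 0],
    [[0, 0, 0], [0, 0, 0.12], 0],
    [[0, 0, 0], [0, 0, 0.12], 0],
    [[0, 0, 0], [0, 0, 0.12], 0],
    [[0, 0, 0], [0, 0, 0.12], 0],
    [[0, 0, 0], [0, 0, 0.12], 0],
    [[0, 0, 0], [0, 0, 0.12], 0],
    [[0, 0, 0], [0, 0, 0.12], 0],
    [[0, 0, 0], [0, 0, 0], 0],
  ],
)

```text
clock: 25.42
position: [0.5236, -0.2431, 0.289]
eef_rot: [0.73, 0.683, 0.001, -0.0]
ft_force: [0.4, 0.6, -0.5]
finger_gap: 0.0165
grasp_force: 58.9
```

Run:
```python
from h import *
az=86;T=target([.498,-.361],az,-.021,-.021,33,.0175,.128,.0195);tx=pose(az,33)[:,0];pre=T+.15*tx
print(T,pre);plan(pre,az,90);plan(pre,az,33)
```

```text
[ 0.52120615 -0.33018399  0.13547029] [ 0.52690496 -0.24868714  0.26127088]
t 25.42 pos [ 0.5236 -0.2431  0.289 ] F [ 0.4  0.6 -0.5] gap 0.0165 q [-0.14  0.25  0.56  1.8  -0.14  1.13  0.4 ]
rot(tool) [ 0.001 -0.001  0.003] shift in cur axes [-0.0054  0.0037  0.0277] in new axes [-0.0053  0.0037  0.0278]
t 25.42 pos [ 0.5236 -0.2431  0.289 ] F [ 0.4  0.6 -0.5] gap 0.0165 q [-0.14  0.25  0.56  1.8  -0.14  1.13  0.4 ]
rot(tool) [-0.     0.993  0.003] shift in cur axes [-0.0054  0.0037  0.0277] in new axes [-0.0262  0.0037  0.0106]
```

Request:
jog_arm(
  rows=[
    [[0, 0, 0], [0, 0.103, 0], 0],
    [[0, 0, 0], [0, 0.11, 0], 0],
    [[0, 0, 0], [0, 0.11, 0], 0],
    [[0, 0, 0], [0, 0.11, 0], 0],
    [[0, 0, 0], [0, 0.11, 0], 0],
    [[0, 0, 0], [0, 0.11, 0], 0],
    [[0, 0, 0], [0, 0.11, 0], 0],
    [[0, 0, 0], [0, 0.11, 0], 0],
    [[0, 0, 0], [0, 0.12, 0], 0],
    [[0, 0, 0], [0, 0, 0], 0],
    [[0, 0, 0], [0, 0, 0], 0],
  ],
)

```text
clock: 26.33
position: [0.5232, -0.2442, 0.2872]
eef_rot: [0.64, 0.603, 0.347, -0.326]
ft_force: [0.0, 0.5, -0.5]
finger_gap: 0.0161
grasp_force: 59.0
```

Run:
```python
from h import *
plan(np.array([.5269,-.2487,.2613]),86,33)
s=snap('scene'); st=s['st']; M=R.from_quat(st['eef_rot']).as_matrix(); P=np.array(st['position'])
F=P-.128*M[:,0]+.0095*M[:,2]; print(F,cv2.projectPoints(F.reshape(1,3),np.array(s['rvec'],float),s['t'],s['K'],s['D'])[0].ravel()) 
cv2.imwrite('pics/g.png',cv2.resize(s['color'][70:210,110:290],None,fx=4,fy=4,interpolation=cv2.INTER_CUBIC))
```

```text
t 26.33 pos [ 0.5232 -0.2442  0.2872] F [ 0.   0.5 -0.5] gap 0.0161 q [ 0.44  0.63  0.4   1.58 -0.87  1.8   0.98]
rot(tool) [-0.007  0.002  0.006] shift in cur axes [-0.024   0.0039  0.0106] in new axes [-0.024   0.004   0.0106]
[ 0.51958094 -0.30607286  0.17476138] [181.7490208  130.90894561]
```

View pics/g.png

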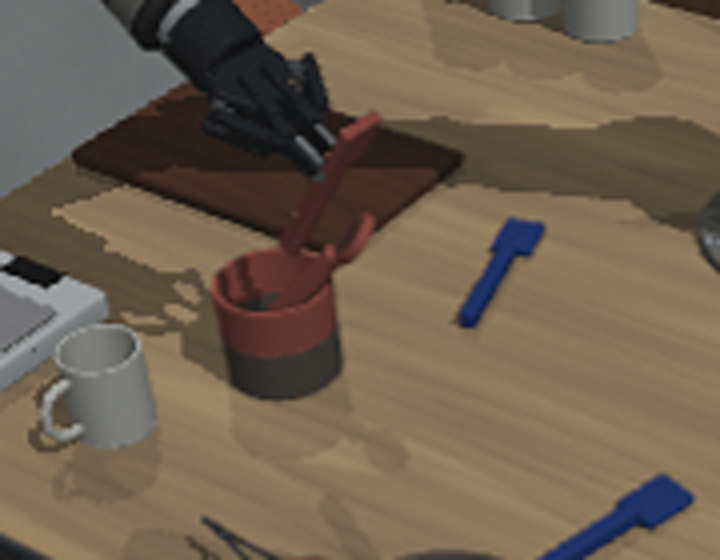

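The crop shows the spatula foot at (288,247), matching the projected point, above the pot and beside the spoon. I'm lowering it.

Request:
jog_arm(
  rows=[
    [[0, 0.002, 0.0053], [0, 0, 0], 0],
    [[0, 0.002, 0.0053], [0, 0, 0], 0],
    [[-0.012, 0, 0], [0, 0, 0], 0],
    [[-0.012, 0, 0], [0, 0, 0], 0],
    [[-0.014, 0, 0], [0, 0, 0], 0],
    [[-0.014, 0, 0], [0, 0, 0], 0],
    [[-0.014, 0, 0], [0, 0, 0], 0],
    [[-0.014, 0, 0], [0, 0, 0], 0],
    [[-0.014, 0, 0], [0, 0, 0], 0],
    [[0, 0, 0], [0, 0, 0], 0],
  ],
)

```text
clock: 27.22
position: [0.5244, -0.2872, 0.2009]
eef_rot: [0.641, 0.601, 0.347, -0.327]
ft_force: [-0.2, -0.2, -1.0]
finger_gap: 0.0163
grasp_force: 59.0
```

Run:
```python
from h import *
plan(np.array([.5212,-.3302,.1355]),86,33)
```

```text
t 27.22 pos [ 0.5244 -0.2872  0.2009] F [-0.2 -0.2 -1. ] gap 0.0163 q [ 0.5   0.78  0.39  1.54 -0.87  1.76  1.09]
rot(tool) [-0.008 -0.     0.002] shift in cur axes [-0.0784 -0.0003 -0.0006] in new axes [-0.0784 -0.0002 -0.0006]
```

Request:
jog_arm(
  rows=[
    [[-0.012, 0, 0], [0, 0, 0], 0],
    [[-0.012, 0, 0], [0, 0, 0], 0],
    [[-0.012, 0, 0], [0, 0, 0], 0],
    [[-0.012, 0, 0], [0, 0, 0], 0],
    [[-0.01, 0, 0], [0, 0, 0], 0],
    [[-0.006, 0, 0], [0, 0, 0], 0],
    [[-0.004, 0, 0], [0, 0, 0], 0],
    [[-0.002, 0, 0], [0, 0, 0], 0],
  ],
)

```text
clock: 27.88
position: [0.523, -0.3242, 0.1449]
eef_rot: [0.64, 0.602, 0.348, -0.327]
ft_force: [-0.2, 0.1, -2.2]
finger_gap: 0.0159
grasp_force: 59.0
```

Request:
jog_arm(
  rows=[
    [[-0.002, 0, 0], [0, 0, 0], 0],
    [[-0.002, 0, 0], [0, 0, 0], 0],
  ],
)

```text
clock: 28.05
position: [0.5231, -0.3261, 0.1424]
eef_rot: [0.64, 0.603, 0.348, -0.326]
ft_force: [0.5, -0.8, 0.2]
finger_gap: 0.0161
grasp_force: 59.0
```

Request:
jog_arm(
  rows=[
    [[-0.0015, 0, 0], [0, 0, 0], 0],
    [[-0.0015, 0, 0], [0, 0, 0], 0],
  ],
)

```text
clock: 28.22
position: [0.523, -0.3277, 0.1398]
eef_rot: [0.64, 0.603, 0.348, -0.326]
ft_force: [-0.3, -0.2, -0.3]
finger_gap: 0.0164
grasp_force: 59.0
```

Request:
jog_arm(
  rows=[
    [[-0.0015, 0, 0], [0, 0, 0], 0],
    [[-0.0015, 0, 0], [0, 0, 0], 0],
  ],
)

```text
clock: 28.38
position: [0.5228, -0.3293, 0.1371]
eef_rot: [0.64, 0.603, 0.348, -0.326]
ft_force: [-0.4, 0.4, -1.1]
finger_gap: 0.016
grasp_force: 59.0
```

Request:
jog_arm(
  rows=[
    [[-0.0015, 0, 0], [0, 0, 0], 0],
    [[-0.001, 0, 0], [0, 0, 0], 0],
  ],
)

```text
clock: 28.55
position: [0.5228, -0.3303, 0.1354]
eef_rot: [0.639, 0.603, 0.348, -0.327]
ft_force: [0.2, 5.3, 8.9]
finger_gap: 0.0161
grasp_force: 59.1
```

Request:
jog_arm(
  rows=[
    [[0.001, 0, 0.0015], [0, -0.011, 0], 0],
    [[0.0003, 0, 0.0022], [0, -0.017, 0], 0],
    [[0.0003, 0, 0.0022], [0, -0.017, 0], 0],
    [[0.0003, 0, 0.0011], [0, -0.0085, 0], 0],
    [[0.0002, 0, 0.0011], [0, -0.0085, 0], 0],
  ],
)

```text
clock: 28.97
position: [0.523, -0.323, 0.1322]
eef_rot: [0.651, 0.613, 0.327, -0.307]
ft_force: [-1.8, -3.4, 3.3]
finger_gap: 0.0162
grasp_force: 59.6
```

Request:
jog_arm(
  rows=[
    [[0.0002, 0, 0.0011], [0, -0.0085, 0], 0],
    [[0.0002, 0, 0.0011], [0, -0.0085, 0], 0],
  ],
)

```text
clock: 29.13
position: [0.5229, -0.3213, 0.1312]
eef_rot: [0.654, 0.615, 0.321, -0.302]
ft_force: [-3.8, -3.9, 5.1]
finger_gap: 0.0162
grasp_force: 59.9
```

Request:
jog_arm(
  rows=[
    [[0.0002, 0, 0.0011], [0, -0.0085, 0], 0],
    [[0.0002, 0, 0.0011], [0, -0.0085, 0], 0],
  ],
)

```text
clock: 29.3
position: [0.5233, -0.3193, 0.1307]
eef_rot: [0.656, 0.618, 0.316, -0.297]
ft_force: [-1.7, -5.4, 13.1]
finger_gap: 0.016
grasp_force: 60.5
```

Request:
jog_arm(
  rows=[
    [[0, 0, -0.0012], [0, 0, 0], 0],
    [[0, 0, 0], [0, 0, 0], 0.22],
    [[0, 0, 0], [0, 0, 0], 0.24],
    [[0, 0, 0], [0, 0, 0], 0.26],
    [[0, 0, 0], [0, 0, 0], 0.3],
    [[0, 0, 0], [0, 0, 0], 0.36],
    [[0, 0, 0], [0, 0, 0], 0.36],
    [[0, 0, -0.006], [0, 0, 0], 0.36],
    [[0, 0, -0.012], [0, 0, 0], 0.36],
    [[0, 0, -0.02], [0, 0, 0], 0.36],
    [[0, 0, -0.025], [0, 0, 0], 0.36],
    [[0, 0, -0.03], [0, 0, 0], 0.36],
    [[0, 0, -0.03], [0, 0, 0], 0.36],
    [[0, 0, -0.03], [0, 0, 0], 0.36],
    [[0, 0, 0], [0, 0, 0], 0.36],
  ],
)

```text
clock: 30.55
position: [0.5144, -0.4449, 0.2301]
eef_rot: [0.658, 0.618, 0.316, -0.294]
ft_force: [-0.5, 0.3, 1.2]
finger_gap: 0.0305
grasp_force: 0.0
```

Run:
```python
from h import *
az=165;g=np.array([.552,.049])+.03*np.array([np.cos(np.radians(az)),np.sin(np.radians(az))])
print(g);plan(np.array([*g,.23]),az,90)
s=snap('scene'); cv2.imwrite('pics/i.png',cv2.resize(s['color'][70:210,110:290],None,fx=4,fy=4,interpolation=cv2.INTER_CUBIC))
```

```text
[0.52302223 0.05676457]
t 30.55 pos [ 0.5144 -0.4449  0.2301] F [-0.5  0.3  1.2] gap 0.0305 q [ 0.64  0.89  0.45  1.21 -0.81  1.92  1.07]
rot(tool) [ 0.612 -0.742 -1.274] shift in cur axes [ 0.3145 -0.0236  0.3902] in new axes [1.216e-01 4.868e-01 1.000e-04]
```

View pics/i.png

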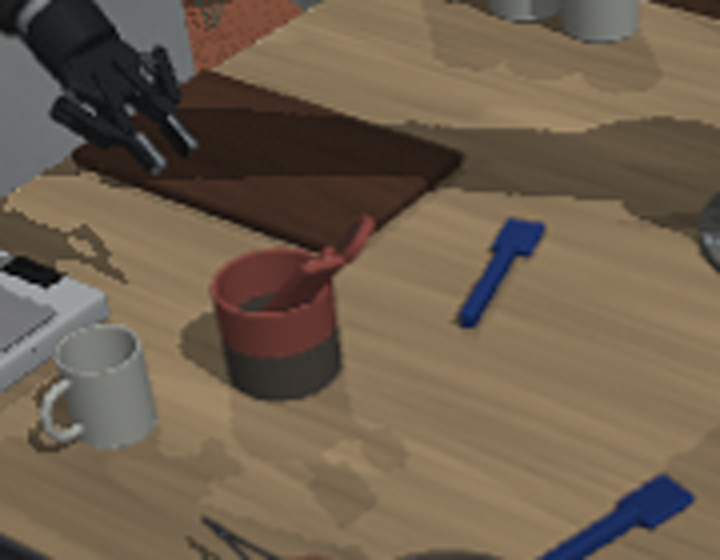

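The crop shows the pot upright and not moved, with red parts at about (320,265) and (360,230). The spatula overlaps the spoon in this view, so I'll check it numerically from the top camera.

Run:
```python
from h import *
b=snap('top'); yy,xx=np.mgrid[150:240,335:415]; px=np.c_[xx.ravel(),yy.ravel()]; D=depthpts(b,px)
hsv=cv2.cvtColor(b['color'],cv2.COLOR_BGR2HSV)[px[:,1],px[:,0]]; red=((hsv[:,0]<8)|(hsv[:,0]>172))&(hsv[:,1]>110)
r=D[(D[:,2]>.098)&(D[:,2]<.108)]; print('pot',r[:,:2].mean(0))
im=np.zeros((90,80),np.uint8); im.ravel()[(D[:,2]>.114)&(D[:,2]<.23)&red]=1
n,l,s,c=cv2.connectedComponentsWithStats(im)
for i in range(1,n):
    if s[i,4]<15: continue
    k=D[(l==i).ravel()]; m=k.mean(0); d=np.linalg.svd(k[:,:2]-m[:2],full_matrices=False)[2][0]
    print(s[i],m.round(3),np.degrees(np.arctan2(*d[::-1])).round(0),k[np.argmax(k[:,2])].round(3),'x',k[:,0].min().round(3),k[:,0].max().round(3),'y',k[:,1].min().round(3),k[:,1].max().round(3))
# height map rows over pot surroundings, 10 mm cells
for x in np.arange(.57,.41,-.01):
    print(f'{x:.2f}',*[ (lambda q: f'{int(1000*np.median(q)):4d}' if len(q) else '   .')(D[(abs(D[:,0]-x)<.005)&(abs(D[:,1]-y)<.005)&red][:,2]) for y in np.arange(-.42,-.19,.01)])
```

```text
pot [ 0.49928568 -0.36670233]
[ 17  27  19  14 166] [ 0.52  -0.287  0.155] -90.0 [ 0.524 -0.264  0.184] x 0.5 0.54 y -0.331 -0.256
[ 20  47  19  15 163] [ 0.457 -0.294  0.153] -72.0 [ 0.453 -0.273  0.177] x 0.43 0.478 y -0.34 -0.266
0.57    .    .    .    .    .    .    .    .    .    .    .    .    .    .    .    .    .    .    .    .    .    .    .
0.56    .    .    .    .    .    .    .    .    .    .    .    .    .    .    .    .    .    .    .    .    .    .    .
0.55    .    .    .    .   80   79   80   99  102    .    .    .    .    .    .    .    .    .    .    .    .    .    .
0.54    .    .   61   74   88    .    .    .    .  105  104    .  147  161  171  181    .    .    .    .    .    .    .
0.53    .  103   85   83    .    .    .    .    .  110  106  139  142  157  169  175  176    .    .    .    .    .    .
0.52    .   92   73   45   57   70   83   94  104  119  130  138  141  149  164  173  174    .    .    .    .    .    .
0.51    .   84   37   44   51   68   79   91  100  112  125  134  133  146  156  168  174    .    .    .    .    .    .
0.50  106   90   38   45   
[... 352 characters left out ...]
    .    .    .    .  101  112  120  126  135  140  147  157  163    .    .    .    .    .    .    .
0.46    .    .   91   80    .    .    .   15  115  126  135  136  146  154  164  169    .    .    .    .    .    .    .
0.45    .    .    .   98   89   14    .    .  101  102  103  140  150  161  169  171    .    .    .    .    .    .    .
0.44    .    .    .    .  103  104  106  105   89    .    .  148  157  167  172  170    .    .    .    .    .    .    .
0.43    .    .    .    .    .    .    .    .    .    .    .    .  162  164  168    .    .    .    .    .    .    .    .
0.42    .    .    .    .    .    .    .    .    .    .    .    .    .    .    .    .    .    .    .    .    .    .    .
```

Both rose tools lean separately on the rim, with heads about 0.18 m up and roughly 20 mm apart. Next is the blue spatula.

Request:
jog_arm(
  rows=[
    [[0, 0, 0], [0, -0.113, 0], 0.6],
    [[0, 0, 0], [0, -0.113, 0], 0.6],
    [[0, 0, 0], [0, -0.113, 0], 0.6],
    [[0, 0, 0], [0, -0.113, 0], 0.6],
    [[0, 0, 0], [0, -0.113, 0], 0.6],
    [[0, 0, 0], [0, -0.113, 0], 0.6],
    [[0, 0, 0], [0, -0.113, 0], 0.6],
    [[0, 0, 0], [0, -0.113, 0], 0.6],
    [[0, 0, -0.003], [0, 0, -0.115], 0.6],
    [[0, 0, -0.003], [0, 0, -0.115], 0.6],
    [[0, 0, -0.003], [0, 0, -0.115], 0.6],
    [[0, 0, -0.003], [0, 0, -0.115], 0.6],
    [[0, 0, -0.003], [0, 0, -0.115], 0.6],
    [[0, 0, -0.003], [0, 0, -0.115], 0.6],
    [[0, 0, -0.003], [0, 0, -0.115], 0.6],
    [[0, 0, -0.003], [0, 0, -0.115], 0.6],
    [[0, 0, -0.003], [0, 0, -0.115], 0.6],
    [[0, 0, -0.003], [0, 0, -0.115], 0.6],
    [[0, 0, -0.003], [0, 0, -0.115], 0.6],
    [[0, 0, -0.003], [0, 0, -0.115], 0.6],
  ],
)

```text
clock: 32.32
position: [0.5159, -0.4381, 0.2619]
eef_rot: [0.122, 0.993, -0.002, 0.0]
ft_force: [0.4, 0.3, -0.3]
finger_gap: 0.0507
grasp_force: 0.0
```

Run:
```python
from h import *
plan(np.array([.523,.0568,.2]),165,90)
```

```text
t 32.32 pos [ 0.5159 -0.4381  0.2619] F [ 0.4  0.3 -0.3] gap 0.0507 q [ 0.3   0.43  0.42  1.6  -0.19  1.14  2.09]
rot(tool) [-0.005  0.001  0.017] shift in cur axes [0.1131 0.4821 0.0594] in new axes [0.1213 0.4798 0.0619]
```

Request:
jog_arm(
  rows=[
    [[0.008, 0.035, 0], [0, 0, 0.017], 0.6],
    [[0.0086, 0.0343, 0], [0, 0, 0], 0.6],
    [[0.0086, 0.0343, 0], [0, 0, 0], 0.6],
    [[0.0086, 0.0343, 0], [0, 0, 0], 0.6],
    [[0.0086, 0.0343, 0], [0, 0, 0], 0.6],
    [[0.0086, 0.0343, 0], [0, 0, 0], 0.6],
    [[0.0086, 0.0343, 0], [0, 0, 0], 0.6],
    [[0.0086, 0.0343, 0], [0, 0, 0], 0.6],
    [[0.0086, 0.0343, 0.01], [0, 0, 0], 0.6],
    [[0.0086, 0.0343, 0.01], [0, 0, 0], 0.6],
    [[0.0086, 0.0343, 0.01], [0, 0, 0], 0.6],
    [[0.0086, 0.0343, 0.01], [0, 0, 0], 0.6],
    [[0.0086, 0.0343, 0.01], [0, 0, 0], 0.6],
    [[0.0086, 0.0343, 0.01], [0, 0, 0], 0.6],
    [[0, 0, 0], [0, 0, 0], 0.6],
    [[0, 0, 0], [0, 0, 0], 0.6],
  ],
)

```text
clock: 33.65
position: [0.5263, 0.0586, 0.1983]
eef_rot: [0.131, 0.991, -0.003, -0.0]
ft_force: [0.1, -1.5, 0.9]
finger_gap: 0.0512
grasp_force: 0.0
```

Run:
```python
from h import *
refine('blue',[.552,.049]); plan(np.array([.523,.0568,.016]),165,90)
```

```text
blue [ 235  119   46  165 3241] mid [0.5607 0.047 ] len 0.175 az 164.6 foot [0.6449 0.0238] head [0.4764 0.0702]
t 33.7 pos [0.5267 0.0568 0.1988] F [ 0.5 -0.7  0. ] gap 0.0512 q [-0.4   0.24  0.19  1.98 -0.05  0.93  1.12]
rot(tool) [-0.006  0.001 -0.004] shift in cur axes [0.0038 0.0002 0.1828] in new axes [ 0.0036 -0.001   0.1828]
```

Request:
jog_arm(
  rows=[
    [[0.003, 0.001, 0.0185], [0, 0, 0], 0.6],
    [[0.002, 0, 0.0185], [0, 0, 0], 0.6],
    [[0, 0, 0.0185], [0, 0, 0], 0.6],
    [[0, 0, 0.0185], [0, 0, 0], 0.6],
    [[0, 0, 0.0185], [0, 0, 0], 0.6],
    [[0, 0, 0.0185], [0, 0, 0], 0.6],
    [[0, 0, 0.0185], [0, 0, 0], 0.6],
    [[0, 0, 0.0185], [0, 0, 0], 0.6],
    [[0, 0, 0.0185], [0, 0, 0], 0.6],
    [[0, 0, 0], [0, 0, 0], 0.6],
  ],
)

```text
clock: 34.53
position: [0.5213, 0.0558, 0.0303]
eef_rot: [0.134, 0.991, -0.004, -0.001]
ft_force: [-1.8, 0.5, 0.3]
finger_gap: 0.051
grasp_force: 0.0
```

Run:
```python
from h import *
plan(np.array([.521,.058,.016]),165,90)
```

```text
t 34.53 pos [0.5213 0.0558 0.0303] F [-1.8  0.5  0.3] gap 0.051 q [-0.35  0.49  0.15  2.1  -0.12  0.57  1.18]
rot(tool) [-0.008 -0.001 -0.008] shift in cur axes [0.0009 0.0021 0.0143] in new axes [0.0009 0.002  0.0143]
```

Request:
jog_arm(
  rows=[
    [[0, 0.002, 0.007], [-0.008, 0, -0.008], 0.6],
    [[0, 0, 0.005], [0, 0, 0], 0.6],
    [[0, 0, 0.0023], [0, 0, 0], 0.6],
    [[0, 0, 0], [0, 0, 0], 0.6],
    [[0, 0, 0], [0, 0, 0], 0],
    [[0, 0, 0], [0, 0, 0], 0],
    [[0, 0, 0], [0, 0, 0], 0],
    [[0, 0, 0], [0, 0, 0], 0],
    [[0, 0, 0], [0, 0, 0], 0],
    [[0, 0, 0], [0, 0, 0], 0],
  ],
)

```text
clock: 35.37
position: [0.5239, 0.0593, 0.0191]
eef_rot: [0.13, 0.992, 0.001, 0.002]
ft_force: [-2.0, 0.2, 9.2]
finger_gap: 0.0164
grasp_force: 59.2
```

Run:
```python
from h import *
az=180;T=target([.462,.365],az,0,-.030,38,.013,.130,.018);tx=pose(az,38)[:,0];pre=T+.15*tx
print(T,pre);plan(pre,az,90);plan(pre,az,38)
```

```text
[0.4261482 0.365     0.1265233] [0.33379898 0.365      0.24472492]
t 35.37 pos [0.5239 0.0593 0.0191] F [-2.   0.2  9.2] gap 0.0164 q [-0.34  0.51  0.13  2.1  -0.13  0.54  1.19]
rot(tool) [ 0.003  0.003 -0.261] shift in cur axes [ 0.2617  0.247  -0.2257] in new axes [ 0.1901  0.3057 -0.2256]
t 35.37 pos [0.5239 0.0593 0.0191] F [-2.   0.2  9.2] gap 0.0164 q [-0.34  0.51  0.13  2.1  -0.13  0.54  1.19]
rot(tool) [ 0.121  0.906 -0.241] shift in cur axes [ 0.2617  0.247  -0.2257] in new axes [0.2948 0.3057 0.0109]
```

Request:
jog_arm(
  rows=[
    [[0, 0, -0.006], [0, 0, 0], 0],
    [[0, 0, -0.015], [0, 0, 0], 0],
    [[0, 0, -0.025], [0, 0, 0], 0],
    [[0, 0, -0.03], [0, 0, 0], 0],
    [[0, 0, -0.03], [0, 0, 0], 0],
    [[0, 0, -0.03], [0, 0, 0], 0],
    [[0, 0, -0.03], [0, 0, -0.04], 0],
    [[0, 0, -0.03], [0, 0, -0.11], 0],
    [[0, 0, -0.03], [0, 0, -0.11], 0],
    [[0.016, 0.025, -0.03], [0, 0, 0], 0],
    [[0.016, 0.025, -0.014], [0, 0, 0], 0],
    [[0.016, 0.025, 0], [0, 0, 0], 0],
    [[0.016, 0.025, 0], [0, 0, 0], 0],
    [[0.016, 0.025, 0], [0, 0, 0], 0],
    [[0.016, 0.026, 0], [0, 0, 0], 0],
    [[0.016, 0.026, 0], [0, 0, 0], 0],
    [[0.016, 0.026, 0], [0, 0, 0], 0],
    [[0.016, 0.026, 0], [0, 0, 0], 0],
    [[0.016, 0.026, 0], [0, 0, 0], 0],
    [[0.016, 0.026, 0], [0, 0, 0], 0],
  ],
)

```text
clock: 37.03
position: [0.3459, 0.3403, 0.2885]
eef_rot: [0.0, 1.0, 0.001, 0.002]
ft_force: [0.7, -0.1, -1.6]
finger_gap: 0.0162
grasp_force: 59.0
```

Run:
```python
from h import *
plan(np.array([.3338,.365,.2447]),180,90);plan(np.array([.3338,.365,.2447]),180,38)
```

```text
t 37.03 pos [0.3459 0.3403 0.2885] F [ 0.7 -0.1 -1.6] gap 0.0162 q [-0.77  0.08 -0.15  1.96  0.01  1.11  0.65]
rot(tool) [ 0.002  0.003 -0.   ] shift in cur axes [0.0123 0.0246 0.0438] in new axes [0.0121 0.0247 0.0438]
t 37.03 pos [0.3459 0.3403 0.2885] F [ 0.7 -0.1 -1.6] gap 0.0162 q [-0.77  0.08 -0.15  1.96  0.01  1.11  0.65]
rot(tool) [0.002 0.911 0.   ] shift in cur axes [0.0123 0.0246 0.0438] in new axes [-0.0271  0.0247  0.0365]
```

Request:
jog_arm(
  rows=[
    [[0, 0.012, 0], [0, 0.113, 0], 0],
    [[0, 0.012, 0], [0, 0.114, 0], 0],
    [[0, 0, 0], [0, 0.114, 0], 0],
    [[0, 0, 0], [0, 0.114, 0], 0],
    [[0, 0, 0], [0, 0.114, 0], 0],
    [[0, 0, 0], [0, 0.114, 0], 0],
    [[0, 0, 0], [0, 0.114, 0], 0],
    [[0, 0, 0], [0, 0.114, 0], 0],
    [[0, 0, 0.012], [0, 0, 0], 0],
    [[0, 0, 0.012], [0, 0, 0], 0],
    [[0, 0, 0.012], [0, 0, 0], 0],
    [[0, 0, 0], [0, 0, 0], 0],
    [[0, 0, 0], [0, 0, 0], 0],
  ],
)

```text
clock: 38.12
position: [0.3186, 0.3634, 0.2663]
eef_rot: [-0.0, 0.899, 0.001, -0.439]
ft_force: [0.1, 0.3, -0.6]
finger_gap: 0.016
grasp_force: 59.0
```

Run:
```python
from h import *
plan(np.array([.3338,.365,.2447]),180,38)
s=snap('scene'); st=s['st']; M=R.from_quat(st['eef_rot']).as_matrix(); P=np.array(st['position'])
F=P-.130*M[:,0]+.008*M[:,2]; print(F,cv2.projectPoints(F.reshape(1,3),np.array(s['rvec'],float),s['t'],s['K'],s['D'])[0].ravel())
cv2.imwrite('pics/j.png',cv2.resize(s['color'][100:260,290:470],None,fx=4,fy=4)[:600])
# foot end along the blue handle by mask near it
h=cv2.cvtColor(s['color'],cv2.COLOR_BGR2HSV); m=((abs(h[...,0].astype(int)-117)<14)&(h[...,1]>130)&(h[...,2]>50)).astype(np.uint8)
n,l,stt,c=cv2.connectedComponentsWithStats(m); print(stt[1:][stt[1:,4]>40])
```

```text
t 38.12 pos [0.3186 0.3634 0.2663] F [ 0.1  0.3 -0.6] gap 0.016 q [-0.56  0.54 -0.13  1.67 -0.47  1.69  1.  ]
rot(tool) [ 0.001 -0.001  0.001] shift in cur axes [-0.0264  0.0015  0.0013] in new axes [-0.0264  0.0016  0.0013]
[0.39225402 0.36362118 0.15890467] [365.71933185 174.70158127]
[[382 116  13  19 128]
 [226 125  20  27 145]
 [364 142  17  33 165]
 [338 189  36  34 707]]
```

View pics/j.png

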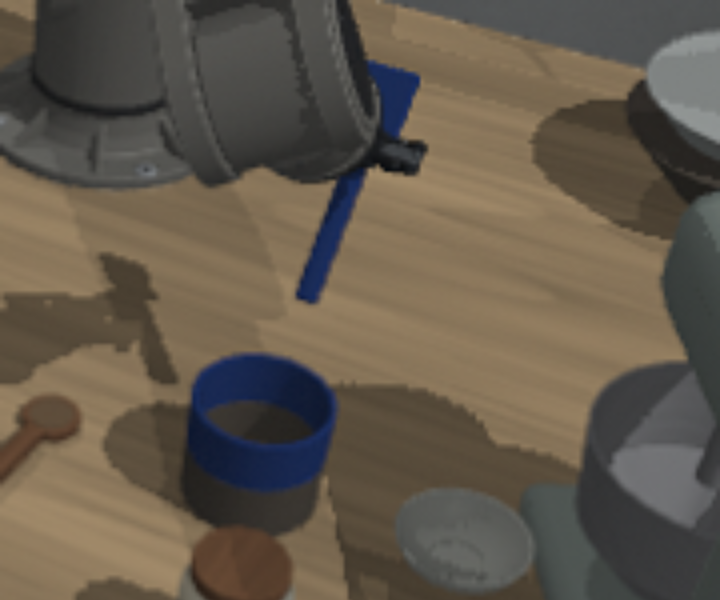

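The last crop shows the blue spatula's foot at (308,297), as projected, above the blue pot at (262,420). The wooden spoon, jar and dish are clear. I'm lowering it.

Request:
jog_arm(
  rows=[
    [[-0.012, 0.0015, 0.001], [0, 0, 0], 0],
    [[-0.014, 0, 0], [0, 0, 0], 0],
    [[-0.014, 0, 0], [0, 0, 0], 0],
    [[-0.014, 0, 0], [0, 0, 0], 0],
    [[-0.014, 0, 0], [0, 0, 0], 0],
    [[-0.014, 0, 0], [0, 0, 0], 0],
    [[-0.014, 0, 0], [0, 0, 0], 0],
    [[-0.014, 0, 0], [0, 0, 0], 0],
    [[-0.014, 0, 0], [0, 0, 0], 0],
    [[-0.01, 0, 0], [0, 0, 0], 0],
    [[-0.006, 0, 0], [0, 0, 0], 0],
    [[-0.002, 0, 0], [0, 0, 0], 0],
  ],
)

```text
clock: 39.17
position: [0.4057, 0.365, 0.1523]
eef_rot: [0.0, 0.899, 0.001, -0.439]
ft_force: [-0.2, -0.3, -0.4]
finger_gap: 0.0163
grasp_force: 59.0
```

Request:
jog_arm(
  rows=[
    [[-0.002, 0, 0], [0, 0, 0], 0],
    [[-0.002, 0, 0], [0, 0, 0], 0],
    [[-0.002, 0, 0], [0, 0, 0], 0],
  ],
)

```text
clock: 39.42
position: [0.409, 0.3654, 0.1491]
eef_rot: [-0.001, 0.899, 0.001, -0.438]
ft_force: [-0.1, -0.6, -2.1]
finger_gap: 0.0163
grasp_force: 59.0
```

Request:
jog_arm(
  rows=[
    [[-0.002, 0, 0], [0, 0, 0], 0],
    [[-0.002, 0, 0], [0, 0, 0], 0],
    [[-0.002, 0, 0], [0, 0, 0], 0],
  ],
)

```text
clock: 39.67
position: [0.4127, 0.3653, 0.144]
eef_rot: [-0.0, 0.899, 0.001, -0.439]
ft_force: [0.5, 0.4, -1.2]
finger_gap: 0.0162
grasp_force: 59.0
```

Request:
jog_arm(
  rows=[
    [[-0.002, 0, 0], [0, 0, 0], 0],
    [[-0.002, 0, 0], [0, 0, 0], 0],
    [[-0.002, 0, 0], [0, 0, 0], 0],
  ],
)

```text
clock: 39.92
position: [0.4164, 0.3653, 0.139]
eef_rot: [-0.0, 0.899, 0.001, -0.439]
ft_force: [0.1, -0.0, -0.8]
finger_gap: 0.0163
grasp_force: 59.0
```

Request:
jog_arm(
  rows=[
    [[-0.002, 0, 0], [0, 0, 0], 0],
    [[-0.002, 0, 0], [0, 0, 0], 0],
    [[-0.002, 0, 0], [0, 0, 0], 0],
  ],
)

```text
clock: 40.17
position: [0.4201, 0.3653, 0.1343]
eef_rot: [-0.0, 0.899, 0.001, -0.439]
ft_force: [0.2, 0.4, -1.7]
finger_gap: 0.0164
grasp_force: 59.0
```

Request:
jog_arm(
  rows=[
    [[-0.002, 0, 0], [0, 0, 0], 0],
    [[-0.0015, 0, 0], [0, 0, 0], 0],
  ],
)

```text
clock: 40.33
position: [0.4223, 0.3652, 0.1315]
eef_rot: [-0.0, 0.899, 0.001, -0.439]
ft_force: [1.7, 0.2, -0.6]
finger_gap: 0.016
grasp_force: 59.0
```

Request:
jog_arm(
  rows=[
    [[-0.0015, 0, 0], [0, 0, 0], 0],
    [[-0.0015, 0, 0], [0, 0, 0], 0],
  ],
)

```text
clock: 40.5
position: [0.4241, 0.3653, 0.1292]
eef_rot: [-0.0, 0.899, 0.001, -0.439]
ft_force: [0.5, -0.9, -0.6]
finger_gap: 0.0162
grasp_force: 59.0
```

Request:
jog_arm(
  rows=[
    [[-0.0015, 0, 0], [0, 0, 0], 0],
    [[-0.0015, 0, 0], [0, 0, 0], 0],
  ],
)

```text
clock: 40.67
position: [0.426, 0.3653, 0.1269]
eef_rot: [-0.0, 0.899, 0.001, -0.439]
ft_force: [-0.2, 0.0, -1.1]
finger_gap: 0.0163
grasp_force: 59.0
```

Request:
jog_arm(
  rows=[
    [[-0.0012, 0, 0], [0, 0, 0], 0],
    [[-0.0008, 0, 0], [0, 0, 0], 0],
  ],
)

```text
clock: 40.83
position: [0.4271, 0.3653, 0.1254]
eef_rot: [-0.0, 0.899, 0.001, -0.439]
ft_force: [-1.8, 0.5, 2.7]
finger_gap: 0.016
grasp_force: 59.1
```

Floor contact. I'm pivoting the handle onto the rim.

Request:
jog_arm(
  rows=[
    [[0.0003, 0, 0.0022], [0, -0.017, 0], 0],
    [[0.0003, 0, 0.0022], [0, -0.017, 0], 0],
    [[0.0002, 0, 0.0011], [0, -0.0085, 0], 0],
  ],
)

```text
clock: 41.08
position: [0.422, 0.3655, 0.1227]
eef_rot: [-0.0, 0.908, 0.001, -0.418]
ft_force: [-0.2, 0.8, -0.5]
finger_gap: 0.0163
grasp_force: 59.1
```

Request:
jog_arm(
  rows=[
    [[0.0002, 0, 0.0011], [0, -0.0085, 0], 0],
    [[0.0002, 0, 0.0011], [0, -0.0085, 0], 0],
  ],
)

```text
clock: 41.25
position: [0.4202, 0.3653, 0.1216]
eef_rot: [-0.0, 0.912, 0.001, -0.411]
ft_force: [0.2, -0.1, -0.8]
finger_gap: 0.0158
grasp_force: 59.1
```

Request:
jog_arm(
  rows=[
    [[0.0002, 0, 0.0011], [0, -0.0085, 0], 0],
    [[0.0002, 0, 0.0011], [0, -0.0085, 0], 0],
  ],
)

```text
clock: 41.42
position: [0.4184, 0.3653, 0.1203]
eef_rot: [-0.0, 0.915, 0.001, -0.404]
ft_force: [-0.2, 1.4, -0.3]
finger_gap: 0.0162
grasp_force: 59.1
```

Request:
jog_arm(
  rows=[
    [[0, 0, 0.0011], [0, -0.0085, 0], 0],
    [[-0.0003, 0, 0.0011], [0, -0.0085, 0], 0],
  ],
)

```text
clock: 41.58
position: [0.4175, 0.3654, 0.1195]
eef_rot: [-0.0, 0.918, 0.001, -0.396]
ft_force: [5.2, -0.9, 16.5]
finger_gap: 0.0164
grasp_force: 61.0
```

Request:
jog_arm(
  rows=[
    [[0, 0, 0.0011], [0, -0.0085, 0], 0],
    [[0, 0, 0.0011], [0, -0.0085, 0], 0],
  ],
)

```text
clock: 41.75
position: [0.4161, 0.3657, 0.119]
eef_rot: [-0.0, 0.922, 0.002, -0.388]
ft_force: [6.6, -1.6, 30.0]
finger_gap: 0.0161
grasp_force: 62.3
```

Request:
jog_arm(
  rows=[
    [[0, 0, -0.0022], [0, 0.0165, 0], 0],
    [[0, 0, 0], [0, 0, 0], 0],
  ],
)

```text
clock: 41.92
position: [0.4179, 0.3654, 0.1195]
eef_rot: [-0.0, 0.918, 0.001, -0.396]
ft_force: [3.4, 0.2, 12.3]
finger_gap: 0.0164
grasp_force: 60.6
```

Request:
jog_arm(
  rows=[
    [[0, 0, -0.0006], [0, 0.004, 0], 0],
    [[0, 0, 0], [0, 0, 0], 0],
  ],
)

```text
clock: 42.08
position: [0.4182, 0.3654, 0.1195]
eef_rot: [-0.0, 0.918, 0.001, -0.397]
ft_force: [4.6, -0.0, 7.7]
finger_gap: 0.0159
grasp_force: 60.2
```

Request:
jog_arm(
  rows=[
    [[0, 0, -0.0005], [0, 0.002, 0], 0],
    [[0, 0, 0], [0, 0, 0], 0.22],
    [[0, 0, 0], [0, 0, 0], 0.24],
    [[0, 0, 0], [0, 0, 0], 0.26],
    [[0, 0, 0], [0, 0, 0], 0.3],
    [[0, 0, 0], [0, 0, 0], 0.4],
    [[0, 0, 0], [0, 0, 0], 0.45],
    [[0, 0, -0.006], [0, 0, 0], 0.45],
    [[0, 0, -0.012], [0, 0, 0], 0.45],
    [[0, 0, -0.02], [0, 0, 0], 0.45],
    [[0, 0, -0.025], [0, 0, 0], 0.45],
    [[0, 0, -0.03], [0, 0, 0], 0.45],
    [[0, 0, -0.03], [0, 0, 0], 0.45],
    [[0, 0, -0.03], [0, 0, 0], 0.45],
    [[0, 0, -0.03], [0, 0, 0], 0.45],
    [[0, 0, 0], [0, 0, 0], 0.45],
    [[0, 0, 0], [0, 0, 0], 0.45],
  ],
)

```text
clock: 43.5
position: [0.5533, 0.3647, 0.2454]
eef_rot: [0.0, 0.918, 0.002, -0.398]
ft_force: [-0.0, 1.0, -0.6]
finger_gap: 0.0387
grasp_force: 0.0
```

Run:
```python
from h import *
import pickle
b=snap('top'); yy,xx=np.mgrid[:384,:512]; px=np.c_[xx.ravel(),yy.ravel()]; D=depthpts(b,px)
hsv=cv2.cvtColor(b['color'],cv2.COLOR_BGR2HSV).reshape(-1,3).astype(int)
red=((hsv[:,0]<8)|(hsv[:,0]>172))&(hsv[:,1]>110); blue=(abs(hsv[:,0]-117)<14)&(hsv[:,1]>130)
for nm,m,C in (('rose',red,[.497,-.361]),('blue',blue,[.462,.365])):
    near=np.hypot(D[:,0]-C[0],D[:,1]-C[1])<.2
    im=(m&near&(D[:,2]>.114)&(D[:,2]<.23)).astype(np.uint8).reshape(384,512)
    n,l,s,c=cv2.connectedComponentsWithStats(im)
    for i in range(1,n):
        if s[i,4]>15:
            k=D[(l==i).ravel()]; print(nm,s[i,4],k.mean(0).round(3),'top',k[np.argmax(k[:,2])].round(3))
    r=D[near&m&(D[:,2]>.098)&(D[:,2]<.107)]; print('rim',cv2.minEnclosingCircle(r[:,:2].astype(np.float32)))
a0,b0=pickle.load(open('s.pkl','rb'))
df=cv2.absdiff(b['color'],b0['color']).max(2); print('diff wood/jar/dish/decoy/mug/bowl',[int(df[v-12:v+12,u-8:u+8].max()) for u,v in ((225,180),(150,148),(124,208),(347,262),(397,147),(258,113))])
print(env.read_state()['ft_force'],env.read_state()['clock'])
```

```text
rose 163 [ 0.52  -0.287  0.155] top [ 0.54  -0.272  0.182]
rose 162 [ 0.457 -0.294  0.153] top [ 0.446 -0.273  0.178]
rim ((0.49620959162712097, -0.3590409755706787), 0.05771606042981148)
rim ((0.46088773012161255, 0.3958835005760193), 0.044991858303546906)
diff wood/jar/dish/decoy/mug/bowl [82, 181, 67, 78, 25, 74]
[-0.24926519 -0.11165425 -1.03040275] 43.55
```

Request:
jog_arm(
  rows=[
    [[0.018, 0, -0.017], [0, 0, 0], 0.45],
    [[0.018, 0, -0.017], [0, 0, 0], 0.45],
    [[0.018, 0, -0.017], [0, 0, 0], 0.45],
    [[0.018, -0.01, -0.017], [0, 0, 0], 0.45],
    [[0.018, -0.02, -0.017], [0, 0, 0], 0.45],
    [[0, -0.03, 0], [0, 0, 0], 0.45],
    [[0, -0.035, 0], [0, 0, 0], 0.45],
    [[0, -0.035, 0], [0, 0, 0], 0.45],
    [[0, -0.035, 0], [0, 0, 0], 0.45],
    [[0, -0.035, 0], [0, 0, 0], 0.45],
    [[0, -0.035, 0], [0, 0, 0], 0.45],
    [[0, -0.035, 0], [0, 0, 0], 0.45],
    [[0, -0.035, 0], [0, 0, 0], 0.45],
    [[0, 0, 0], [0, 0, 0], 0.45],
    [[0, 0, 0], [0, 0, 0], 0.45],
    [[0, 0, 0], [0, 0, 0], 0.45],
  ],
)

```text
clock: 44.88
position: [0.5497, 0.0756, 0.344]
eef_rot: [-0.001, 0.915, -0.002, -0.403]
ft_force: [-0.3, 1.3, -0.3]
finger_gap: 0.0385
grasp_force: 0.0
```

Run:
```python
from h import *
import pickle
b=snap('top'); yy,xx=np.mgrid[:384,:512]; px=np.c_[xx.ravel(),yy.ravel()]; D=depthpts(b,px)
hsv=cv2.cvtColor(b['color'],cv2.COLOR_BGR2HSV).reshape(-1,3).astype(int)
blue=(abs(hsv[:,0]-117)<14)&(hsv[:,1]>130)
near=np.hypot(D[:,0]-.462,D[:,1]-.365)<.2
k=D[near&blue&(D[:,2]>.114)&(D[:,2]<.23)]; print(len(k))
if len(k): print(k.mean(0).round(3),k[np.argmax(k[:,2])].round(3))
r=D[near&blue&(D[:,2]>.098)&(D[:,2]<.107)]; print('rim',cv2.minEnclosingCircle(r[:,:2].astype(np.float32)))
a0,b0=pickle.load(open('s.pkl','rb'))
df=cv2.absdiff(b['color'],b0['color']).max(2); print('diff wood/jar/dish/decoy/mug/bowl',[int(np.median(df[v-12:v+12,u-8:u+8])) for u,v in ((225,180),(150,148),(124,208),(347,262),(397,147),(258,113))])
D0=depthpts(b0,px); print('dz>1cm',[int((abs(D[:,2]-D0[:,2]).reshape(384,512)[v-12:v+12,u-8:u+8]>.008).sum()) for u,v in ((225,180),(150,148),(124,208),(347,262),(397,147))])
print(b['st']['position'])
```

```text
208
[0.39  0.378 0.145] [0.371 0.396 0.171]
rim ((0.4589306116104126, 0.3624477684497833), 0.05880047380924225)
diff wood/jar/dish/decoy/mug/bowl [19, 8, 51, 19, 18, 84]
dz>1cm [28, 13, 18, 35, 21]
[0.54972792 0.07564183 0.34397909]
```

```bash
python3 -c "
from h import *
print(env.job_done())"
```

```text
the job is handed in; nothing more can be done
None
```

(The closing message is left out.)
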